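Hang the arch template on the pattern board

ROBOT

A 6-joint arm with a two-finger parallel gripper is mounted at the origin on the work surface. World frame = base frame: x ahead of the robot, y to its left, z up, the work surface at z = 0. Lengths are in m, angles in degrees, forces in N, time in s.
With the tool pointing down it reaches from about 0.35 to 0.95 m from the base axis. Payload 17.4 kg.
Tool frame: the origin (TCP) lies between the finger pads; the fingertips stand 8 mm ahead of it and the grasp point (between the pads) lies 11 mm behind it; z points along the fingers, x is the direction in which the jaws open and shut, and the axes are right-handed (so a half turn about z gives the same grasp; the last joint's range is limited). The gripper opens to 93 mm and grips with 3 to 60 N. Pads are 15 mm wide; open, the fingers measure 128 mm over their backs; the gripper's body (75 mm by 188 mm) begins 65 mm behind the grasp point.
Start: joints at [66.589, 6.646, 82.598, -0, 90.757, -2.166], TCP at [0.245, 0.629, 0.227] pointing down, gripper open.
Joint ranges: [-162.19, 162.19], [-47.58, 125.68], [4.15, 143.07], [-65.23, 245.23], [0.69, 171.88], [-170.13, 170.13]. Speed limits (degrees/s): [108.29, 108.29, 127.2, 180, 180, 180].

INTERFACE

Orientations are given as a 3x3 rotation matrix whose columns are the frame's x, y, z axes.
In Python, from cell import * gives the robot as it stands.
- The arm moves only by the shell command python3 -m pendant 'ROWS'. ROWS is JSON, a list of rows, each an object with "rot": the turn, a rotation vector about the tool's x, y, z in degrees, a list of three; "delta_pos": the shift along the tool's x, y, z in mm, a list of three; "gripper": the opening, from -1 (shut) to 1 (fully open). In form: [{"rot": [rx, ry, rz], "delta_pos": [tx, ty, tz], "gripper": gripper}, ...]. A call has exactly 8 rows; each row is the pose to reach, as a shift and turn from the pose commanded when the call began, along the tool's axes at that moment; what a row does not reach only later rows make up. A row lasts 1/10 s, in which the tool goes at most 50 mm and 8.59 degrees, less where a joint would pass 70% of its speed; a pose out of reach is approached as far as the arm can. A call with a gripper value outside its range is refused whole. The fingers move at their own pace and stop on an object; the grip force is fixed at half the most. Time passes only in rows, so rows that repeat a pose let the fingers close, or fill a call up. It gives the time, the measured TCP pose, the force and the opening at its end, in the units of the state.
- get_obs(): the state, without advancing time (a new reading comes with each control period).
- snapshot(name): name is "scene" or "top" or "wrist"; returns the picture (480x640x3 uint8, blue, green, red); there is no depth.
- calibration(name): a dict with "fx", "fy", "cx", "cy" (pixels), "R" (3x3) and "t" (3): a world point X has camera coordinates R X + t; the wrist camera has in their place "T_tool_cam" (4x4, takes a point from camera to tool coordinates, whose origin is the TCP and whose axes are the tool frame's). Camera axes: x right, y down, z forward; pixel columns grow to the right and rows downward; lengths in m; the calibration is good to about 2 mm. A picture is of the moment at which its call begins: read the wrist's pose just before it. calibration takes no time and is no camera call.
- close_job(): hands the job in, once; it reports no verdict.
Trained networks look in the newest picture that a camera, given by its name, has taken for a name from the list of things; names that differ only in an ending like _2 or _b are one class to them, and where a whole thing is asked for, a point or a joint stands for the part that bears it (a point fixed in the world has none). Each returns a list of dicts, best first, with "score" (0 to 1); they miss things now and then, are a little off and sometimes report something else, mostly with a low value. They report only what shows in the picture. A call takes as long as a camera call. They do not tell look-alikes from the thing itself.
- trace(target, camera): "mask" (480x640 bool, what is visible of it) and "xy" ([column, row] in pixels, amid what is visible of it).
- tip_of(target, camera): "xy" ([column, row] in pixels: a listed point, or the origin of a listed thing).
The state is a dict: "clock": time; "joints": joint angles; "qd": joint speeds; "joint_efforts": joint torques, N m; "ee_pos": TCP position; "eef_rot": TCP orientation; "force": force on the tool from outside, world axes, zero at the start; "moment": the same for the moment, N m; "opening": opening from 0.0 (shut) to 1.0 (fully open).
Only numpy, scipy, OpenCV 4.12 (cv2) and the standard library are available. Lean on these libraries where they do the work, as an engineer would, in place of code of your own. Each camera call takes 0.05 s, during which the arm holds its last target.

TASK

First lift the glue jar out from in front of the peg board and stand it upright in the shallow metal tray. Then take the wider arch template out of the slotted rack and hang it on the board's two pegs, one peg through each hole, with its cleat facing outwards, away from the board, and the template pushed fully back against the board. Keep the jar upright at all times, leave the small template and everything else where it is, and let go of everything.

Things in the scene. Friction and masses are not known exactly. Their poses are not given: they have to be found in the camera images.
- board: Fixed upright plywood pattern board, 240 wide, 145 high, 18 thick, with a foot behind it reaching 108 mm behind the face. Origin: bottom centre of its front face, at bench height. +x points straight out of the front face (the side of the pegs), y along its width, z up. The front faces away from the robot, more or less.
- peg_left (a point): Axis of the board's peg on its +y side, 6 mm out from the face; axes as the board. Round level steel peg, 10 mm diameter, sticking out 35 mm from the face (round tip), 130 mm above the bench, 15 mm below the board's top edge. A hanging template's upper edge stands 43 to 45 mm above the board's top edge.
- peg_right (a point): The same for the peg on the board's -y side, 120 mm from the other.
- template_mid (a point): Centre (70 mm above underside, mid thickness) of the wide arch template: loose plywood plate 180 wide (y), 140 high (z), 12 thick (x), 0.17 to 0.29 kg, upright in a rack slot on two legs (arch opening 48 high), underside 12 mm above the bench. +x points out of the cleat face; either face may look to the robot. Cleat: batten 140 long, 14 high, 12 mm proud, 12 mm below this point.
- hole_left (a point): Centre (mid thickness) of the template's through hole on its +y side, 14 mm diameter, 60 mm below the top edge; same axes as the template. Hung with the cleat outwards, it sits on peg_left.
- hole_right (a point): The same for the hole on the -y side, 120 mm from the other; sits on peg_right.
- small_template_mid (a point): Centre of the other template, to be left alone: same height and make, but 150 wide and holes 84 mm apart, standing in the rack's other slot, 70 mm from the wide one and parallel to it.
- rack: Fixed wooden rack 150 (x) by 200 (y), with a 12 mm base and two slots along its y at x = -35 and +35 mm; the fins of the slots are 30 mm high above the base and leave a 17 mm wide slot. Origin: centre of its underside, on the bench. The wide template is in either slot: its own reading tells which.
- jar_mid (a point): Centre of the glue jar: round white plastic jar with a grey cap, 56 diameter, 120 high, about 0.3 kg, standing upright on the bench in front of the pegs, its axis 70 to 95 mm from the board's face. Point on the axis, 60 mm above its underside.
- tray: Fixed shallow square metal tray, 110 by 110 outside, 22 high, walls 6 thick, floor about 6 thick. Origin: centre of its underside, on the bench.
- spirit_mid (a point): Brown bottle, 66 diameter, 190 high, loose, standing on the bench; leave alone. Point on its axis 95 mm up.
- tin_mid (a point): Steel tin, 90 diameter, 110 high, loose, standing on the bench; leave alone. Point on its axis 55 mm up.
- offcut_mid (a point): Loose hardwood offcut, 70 by 160 (y) by 45 high, lying on the bench; leave alone. Point at its centre.
Not all that is in view belongs to the job. What is shaped like the part that bears template_mid but pink is not meant.

How it is judged (in metres and radians):
On the way:
1. the jar stands upright in the tray, let go (horizontal distance between jar_mid and tray below 0.035 m and height (world z) of jar_mid below 0.071 m and angle between jar_mid's own z axis and vertical below 0.1 rad and contact force between jar and the fingers below 0.1 N), for 0.2 s.
At the end, for the whole second after the job is handed in: The wide template hangs at rest with both holes on the pegs, cleat outwards, each hole centre within 6 mm of its seat (peg axis, plate flat against the board), and the jar stands upright at rest on the tray's floor, within 35 mm of the tray's centre (distance between hole_left and peg_left below 0.006 m and distance between hole_right and peg_right below 0.006 m and linear speed of each of template, jar below 0.02 m/s and horizontal distance between jar_mid and tray below 0.035 m and height (world z) of jar_mid below 0.071 m and angle between jar_mid's own z axis and vertical below 0.1 rad); the robot touches nothing.
It fails at once if the jar is tipped over (more than 35 degrees) (angle between jar_mid's own z axis and vertical above 0.6 rad).
It fails at once if the small template is moved more than 25 mm (distance of small_template_mid from where it was at the start of the episode above 0.025 m).
It fails at once if a bystander is moved more than 25 mm (distance of any of spirit_mid, tin_mid, offcut_mid from where it was at the start of the episode above 0.025 m).
It also fails if it takes over 64 s, if anything falls off the work surface, if the arm or the gripper's body presses on something with over 40 N, if the wrist force passes 120 N, or if a joint passes its speed limit or range.

## Working session

There is one attempt and no reset: what is moved stays moved. The work goes in short steps, Python scripts to look and compute and a shell command to move; the robot and the scene stay as the last step left them, time stands still between calls to the robot, and variables do not carry over. Pictures are saved under pics/ and viewed, and the job is handed in when it is done.

```bash
ls; mkdir -p pics
python3 - <<'E'
from cell import *
import cv2,numpy as np
o=get_obs();print(o['clock'],o['ee_pos'],o['eef_rot'],o['opening'])
for n in ['scene','top','wrist']:
    im=snapshot(n);cv2.imwrite(f'pics/{n}0.png',im);c=calibration(n);print(n,c)
E
```

```text
pics
0.0 [0.24450693 0.62895217 0.22593309] [[ 3.62319442e-01  9.32053858e-01 -4.77611098e-04]
 [ 9.32053297e-01 -3.62319749e-01 -1.02543486e-03]
 [-1.12880845e-03 -7.36240129e-05 -9.99999360e-01]] 1.0004066558600497
scene {'fx': 586.6998290443149, 'fy': 586.6998290443149, 'cx': 321.76781943633983, 'cy': 238.99148531752252, 'R': array([[-5.41617140e-01,  8.40625192e-01, -3.99412094e-04],
       [ 6.52564501e-01,  4.20149503e-01, -6.30582244e-01],
       [-5.29915508e-01, -3.41794794e-01, -7.76122332e-01]]), 't': array([ 0.22240653, -0.30283369,  1.66967252])}
top {'fx': 435.76847070127127, 'fy': 435.76847070127127, 'cx': 327.09601474906896, 'cy': 233.58033884013165, 'R': array([[-0.01886134, -0.99961786,  0.02020846],
       [-0.99937265,  0.01824302, -0.03035635],
       [ 0.02997608, -0.02076834, -0.99933483]]), 't': array([0.0764854 , 0.51275314, 1.05431907])}
wrist {'fx': 400.98283031292, 'fy': 400.98283031292, 'cx': 324.26255433487233, 'cy': 232.5348887917477, 'T_tool_cam': array([[ 9.99999794e-01, -4.96718784e-04, -4.07607794e-04,
        -8.51181362e-04],
       [ 5.91901439e-04,  9.58966300e-01,  2.83519462e-01,
        -7.74907859e-02],
       [ 2.50052696e-04, -2.83519644e-01,  9.58966396e-01,
        -1.58586668e-01],
       [ 0.00000000e+00,  0.00000000e+00,  0.00000000e+00,
         1.00000000e+00]])}
```

View pics/scene0.png

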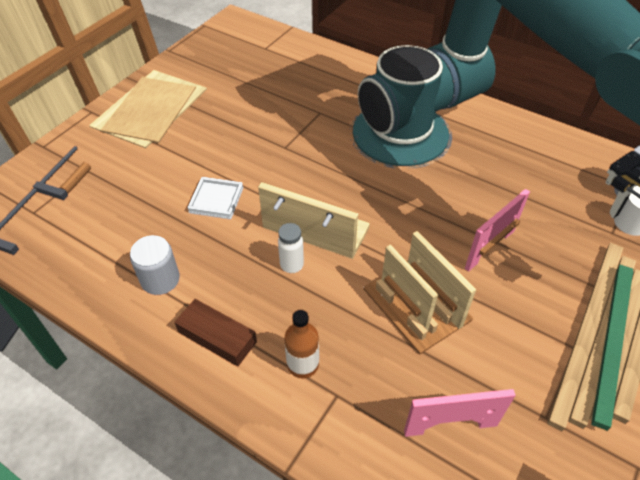

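View pics/top0.png

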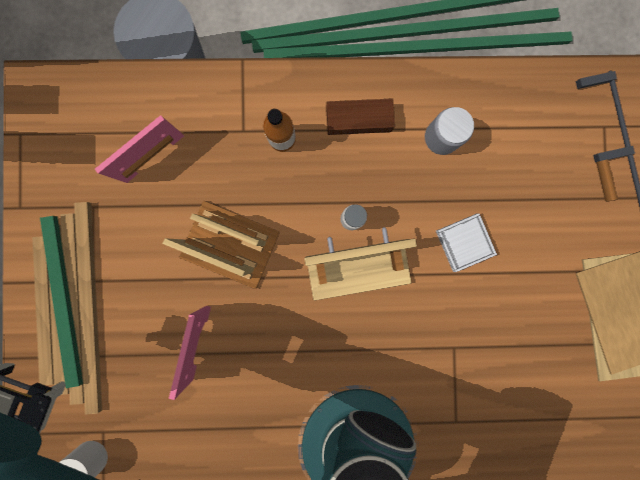

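View pics/wrist0.png

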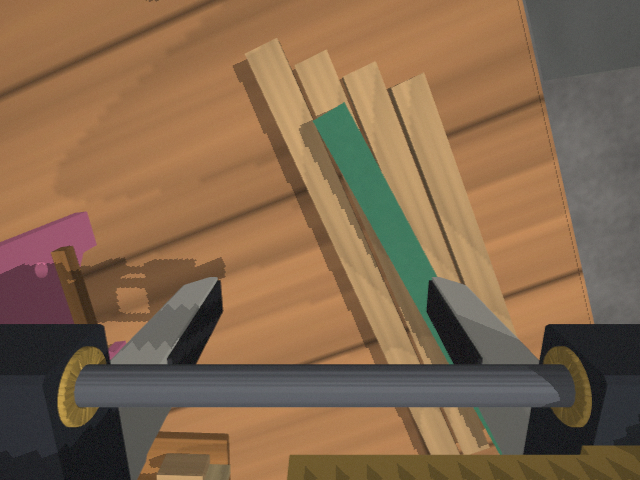

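```bash
cat > h.py <<'E'
from cell import *
import cv2,numpy as np
def P(n):
    c=calibration(n);K=np.array([[c['fx'],0,c['cx']],[0,c['fy'],c['cy']],[0,0,1]])
    return K@np.c_[c['R'],c['t']]
def tri(a,b):
    X=cv2.triangulatePoints(P('scene'),P('top'),np.array(a,float).reshape(2,1),np.array(b,float).reshape(2,1))[:,0];X=X[:3]/X[3]
    e=[np.linalg.norm(proj(n,X)-np.array(p)) for n,p in(('scene',a),('top',b))]
    return X,e
def proj(n,X):
    p=P(n)@np.r_[X,1];return p[:2]/p[2]
def ray(n,uv,z):
    c=calibration(n);d=c['R'].T@np.array([(uv[0]-c['cx'])/c['fx'],(uv[1]-c['cy'])/c['fy'],1]);o=-c['R'].T@c['t']
    return o+d*(z-o[2])/d[2]
E
python3 - <<'E'
from h import *
snapshot('scene');snapshot('top')
for t in ['board','peg_left','peg_right','template_mid','hole_left','hole_right','small_template_mid','rack','jar_mid','tray','spirit_mid','tin_mid','offcut_mid']:
    d={}
    for n in('scene','top'):
        r=tip_of(t,n);d[n]=r
        print(t,n,[(np.round(q['xy'],1).tolist(),round(float(q['score']),2)) for q in r[:4]])
    if d['scene'] and d['top']:print('   ',*tri(d['scene'][0]['xy'],d['top'][0]['xy']))
a=cv2.imread('pics/scene0.png')[180:360,240:490];cv2.imwrite('pics/c1.png',cv2.resize(a,None,fx=3.2,fy=3.2,interpolation=2))
a=cv2.imread('pics/top0.png')[190:310,150:430];cv2.imwrite('pics/c2.png',cv2.resize(a,None,fx=2.85,fy=2.85,interpolation=2))
E
```

```text
board scene [([307.8, 240.0], 0.72), ([291.5, 249.8], 0.55)]
board top [([353.3, 246.1], 0.56)]
    [0.48184918 0.00556671 0.01837821] [np.float64(0.25777165726332013), np.float64(0.46167273971102923)]
peg_left scene [([330.9, 218.8], 0.95)]
peg_left top [([335.9, 252.9], 0.62)]
    [0.46528025 0.05576815 0.11067289] [np.float64(1.4621304813434386), np.float64(2.7093209352785745)]
peg_right scene [([279.3, 202.2], 0.64)]
peg_right top [([386.4, 237.3], 0.65), ([332.7, 253.7], 0.32)]
    [ 0.49948092 -0.0573739   0.1301702 ] [np.float64(0.266954683555474), np.float64(0.5041001167081468)]
template_mid scene [([497.6, 229.0], 0.88), ([455.0, 411.2], 0.86)]
template_mid top [([191.6, 348.8], 0.95), ([141.4, 154.7], 0.95), ([213.5, 256.9], 0.78)]
    [0.25755153 0.37955295 0.07511169] [np.float64(0.5338369959725664), np.float64(0.9557509057517906)]
hole_left scene [([425.9, 412.9], 0.7), ([457.9, 294.2], 0.64)]
hole_left top [([160.9, 128.4], 0.92), ([185.8, 376.1], 0.91), ([185.8, 246.0], 0.6)]
    [0.75094346 0.4380676  0.09619544] [np.float64(1.1215211243176495), np.float64(1.614877634
[... 1068 characters left out ...]
8888543 -0.26751679  0.00154276] [np.float64(0.4202945347118808), np.float64(0.7784127234059923)]
spirit_mid scene [([299.3, 342.7], 0.57)]
spirit_mid top [([280.5, 122.4], 0.61)]
    [0.75913303 0.17096657 0.10303243] [np.float64(0.9597292925422891), np.float64(1.501200490058329)]
tin_mid scene [([156.9, 264.5], 0.88), ([328.8, 217.6], 0.45)]
tin_mid top [([449.5, 130.8], 0.56), ([349.5, 216.1], 0.33)]
    [ 0.74746936 -0.22150056  0.05657589] [np.float64(0.861922105900027), np.float64(1.432670955818455)]
offcut_mid scene [([212.2, 331.2], 0.79)]
offcut_mid top [([360.5, 116.3], 0.94)]
    [ 0.7985019  -0.02238451  0.02227147] [np.float64(1.0101411910150149), np.float64(1.5803757346637939)]
```

View pics/c1.png

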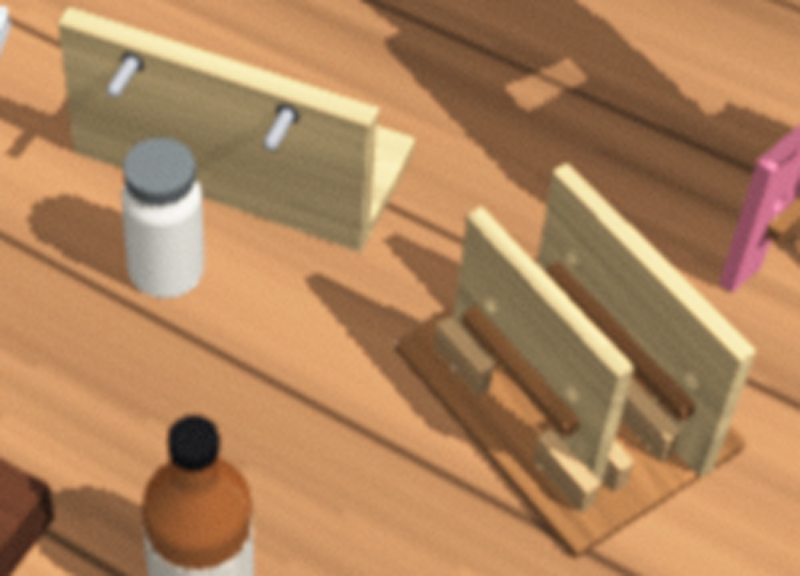

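View pics/c2.png

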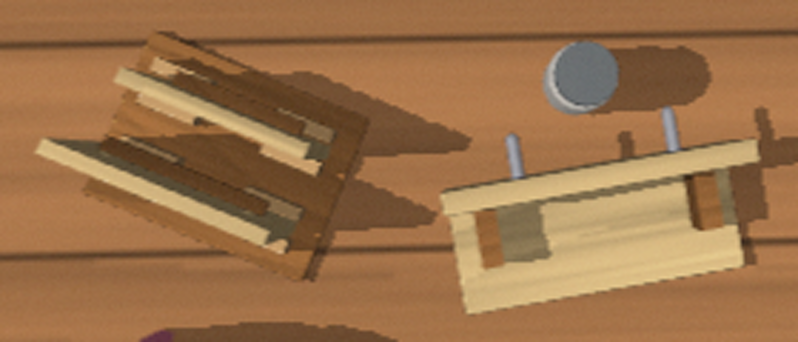

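```bash
cat >> h.py <<'E'
def goal(pos,yaw):
    """print delta in tool frame & rot for tool-down pose with jaw yaw (deg)"""
    from scipy.spatial.transform import Rotation as Ro
    o=get_obs();R=np.array(o['eef_rot']);y=np.radians(yaw)
    x=np.array([np.cos(y),np.sin(y),0]);z=np.array([0,0,-1.]);G=np.c_[x,np.cross(z,x),z]
    print('t',round(o['clock'],2),'cur',np.round(o['ee_pos'],4),'d_mm',np.round(R.T@(np.array(pos)-o['ee_pos'])*1e3,1),'rot',np.round(Ro.from_matrix(R.T@G).as_rotvec(degrees=True),2),'yaw',round(np.degrees(np.arctan2(R[1,0],R[0,0])),2),'F',np.round(o['force'],1),'op',round(o['opening'],3))
E
python3 - <<'E'
from h import *
im=cv2.imread('pics/top0.png')
r=trace('jar_mid','top');r2=trace('board','top');r3=trace('tray','top')
for q in(r,r2,r3):
    m=q[0]['mask'];ys,xs=np.where(m);print(q[0]['score'],q[0]['xy'],xs.min(),xs.max(),ys.min(),ys.max())
print('cap',ray('top',(355,215.5),.12))
print('tray',ray('top',(466.5,242),.01),ray('scene',(215.5,197.5),.02))
# board top front corners
for a,b in(((261,191),(414.5,246)),((353,224),(306.5,262))):pass
print('b top front: ',ray('scene',(259,190),.145),ray('scene',(356,222),.145))
print('b top back: ',ray('top',(304.8,257.5),.145),ray('top',(414.5,240),.145))
for z in [.227]: goal([.553,.007,z],97)
E
```

```text
0.76 [351.9, 217.5] 341 367 204 229
0.7 [360.0, 265.1] 305 416 228 299
0.87 [464.0, 242.5] 437 496 214 271
cap [0.54904005 0.00768079 0.12      ]
tray [ 0.48720202 -0.2731769   0.01      ] [ 0.49388113 -0.26596727  0.02      ]
b top front:  [ 0.50423743 -0.1085092   0.145     ] [0.46766001 0.12473001 0.145     ]
b top back:  [0.46024948 0.11789046 0.145     ] [ 0.49289815 -0.11577657  0.145     ]
t 1.7 cur [0.2446 0.6291 0.2267] d_mm [-4.681e+02  5.128e+02 -3.000e-01] rot [  0.     0.   -28.24] yaw 68.76 F [-0.1  0.6  0.2] op 0.998
```

```bash
python3 -m pendant '[{"rot":[0,0,-30],"delta_pos":[-468,513,0],"gripper":1},{"rot":[0,0,-30],"delta_pos":[-468,513,0],"gripper":1},{"rot":[0,0,-30],"delta_pos":[-468,513,0],"gripper":1},{"rot":[0,0,-30],"delta_pos":[-468,513,0],"gripper":1},{"rot":[0,0,-30],"delta_pos":[-468,513,0],"gripper":1},{"rot":[0,0,-30],"delta_pos":[-468,513,0],"gripper":1},{"rot":[0,0,-30],"delta_pos":[-468,513,0],"gripper":1},{"rot":[0,0,-30],"delta_pos":[-468,513,0],"gripper":1}]'; python3 -c "
from h import *
goal([.552,.008,.227],99)
cv2.imwrite('pics/w1.png',snapshot('wrist'))"
```

```text
clock: 2.5
ee_pos: [0.4226, 0.2693, 0.2269]
eef_rot: [[-0.153, 0.988, 0.001], [0.988, 0.153, 0.0], [0.0, 0.001, -1.0]]
force: [0.9, 0.1, -0.9]
opening: 0.998
t 2.5 cur [0.4226 0.2693 0.2269] d_mm [-2.78e+02  8.81e+01 -1.00e-01] rot [ 0.04 -0.01 -0.23] yaw 98.77 F [ 0.9  0.1 -0.9] op 0.998
```

View pics/w1.png

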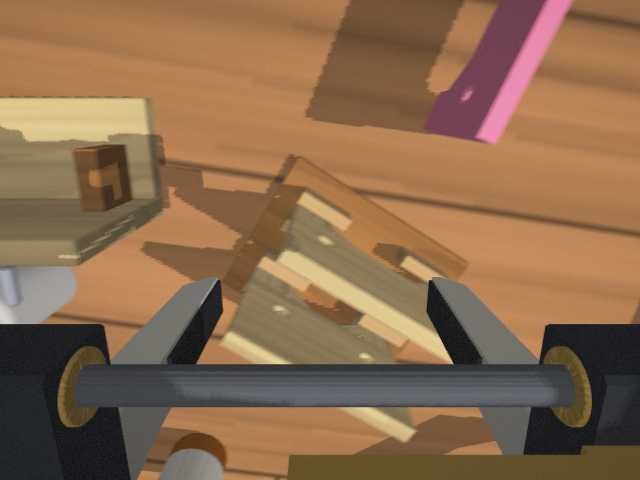

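```bash
python3 -m pendant '[{"rot":[0,0,0],"delta_pos":[-278,88,0],"gripper":1},{"rot":[0,0,0],"delta_pos":[-278,88,0],"gripper":1},{"rot":[0,0,0],"delta_pos":[-278,88,0],"gripper":1},{"rot":[0,0,0],"delta_pos":[-278,88,0],"gripper":1},{"rot":[0,0,0],"delta_pos":[-278,88,0],"gripper":1},{"rot":[0,0,0],"delta_pos":[-278,88,0],"gripper":1},{"rot":[0,0,0],"delta_pos":[-278,88,0],"gripper":1},{"rot":[0,0,0],"delta_pos":[-278,88,0],"gripper":1}]'; python3 -c "
from h import *
goal([.552,.008,.227],99)
cv2.imwrite('pics/w2.png',snapshot('wrist'))"
```

```text
clock: 3.35
ee_pos: [0.5515, 0.0092, 0.2264]
eef_rot: [[-0.15, 0.989, -0.001], [0.989, 0.15, 0.0], [0.0, -0.001, -1.0]]
force: [0.4, -0.4, 0.2]
opening: 1.002
t 3.35 cur [0.5515 0.0092 0.2264] d_mm [-1.2  0.3 -0.6] rot [-0.03 -0.02 -0.35] yaw 98.65 F [ 0.4 -0.4  0.2] op 1.002
```

View pics/w2.png

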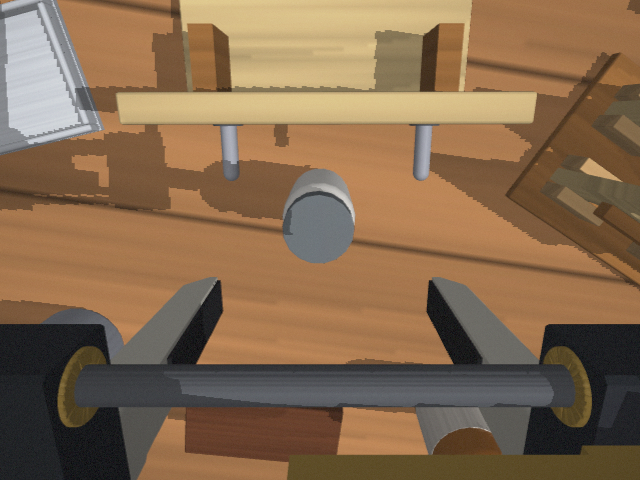

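```bash
cat >> h.py <<'E'
def wray(uv,z,pos=None,R=None):
    c=calibration('wrist')
    if pos is None:
        o=get_obs();pos=o['ee_pos'];R=o['eef_rot']
    R=np.array(R);T=c['T_tool_cam'];d=R@T[:3,:3]@np.array([(uv[0]-c['cx'])/c['fx'],(uv[1]-c['cy'])/c['fy'],1]);o=np.array(pos)+R@T[:3,3]
    return o+d*(z-o[2])/d[2]
def wproj(X,pos,R):
    c=calibration('wrist');T=c['T_tool_cam'];p=T[:3,:3].T@(np.array(R).T@(np.asarray(X)-pos)-T[:3,3])
    return np.array([c['fx']*p[0]/p[2]+c['cx'],c['fy']*p[1]/p[2]+c['cy']])
E
python3 - <<'E'
from h import *
o=get_obs();print(np.array(o['ee_pos']).tolist(),np.array(o['eef_rot']).tolist())
print('cap',wray((318,227),.12))
for p in[(119,124),(535.5,124.5),(116,93),(537,93)]:print('board',p,wray(p,.145))
for p in[(231,180),(421.5,180),(229.5,125),(424,125)]:print('peg',p,wray(p,.135))
im=cv2.imread('pics/w2.png');cv2.imwrite('pics/w2c.png',cv2.resize(im[80:200,100:560],None,fx=1.7,fy=3,interpolation=2))
E
```

```text
[0.5513162324384355, 0.010006199885004492, 0.22659458992810766] [[-0.15177038824222022, 0.9884157478073026, -0.00024236199569726698], [0.98841574453455, 0.15177044196350026, 0.00022113890403163821], [0.00025536056239985037, -0.00020599207510365602, -0.9999999461791228]]
cap [0.54850749 0.00365004 0.12      ]
board (119, 124) [ 0.49773834 -0.11988278  0.145     ]
board (535.5, 124.5) [0.46158578 0.11831794 0.145     ]
board (116, 93) [ 0.4808606  -0.12169789  0.145     ]
board (537, 93) [0.44481704 0.11401468 0.145     ]
peg (231, 180) [ 0.52232232 -0.05509701  0.135     ]
peg (421.5, 180) [0.50427108 0.06284806 0.135     ]
peg (229.5, 125) [ 0.48922166 -0.0588575   0.135     ]
peg (424, 125) [0.47149255 0.05704871 0.135     ]
```

View pics/w2c.png

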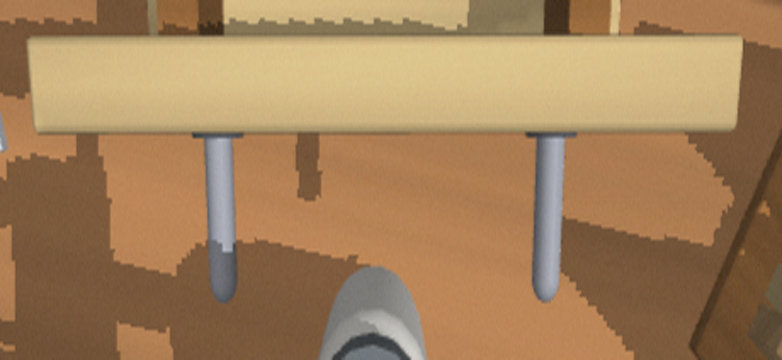

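```bash
python3 -m pendant '[{"rot":[0,0,0],"delta_pos":[-4,-1,35],"gripper":1},{"rot":[0,0,0],"delta_pos":[-4,-1,75],"gripper":1},{"rot":[0,0,0],"delta_pos":[-4,-1,110],"gripper":1},{"rot":[0,0,0],"delta_pos":[-4,-1,135],"gripper":1},{"rot":[0,0,0],"delta_pos":[-4,-1,150],"gripper":1},{"rot":[0,0,0],"delta_pos":[-4,-1,153],"gripper":1},{"rot":[0,0,0],"delta_pos":[-4,-1,153],"gripper":1},{"rot":[0,0,0],"delta_pos":[-4,-1,153],"gripper":0.5}]'; python3 -m pendant '[{"rot":[0,0,0],"delta_pos":[0,0,0],"gripper":0.2},{"rot":[0,0,0],"delta_pos":[0,0,0],"gripper":-0.2},{"rot":[0,0,0],"delta_pos":[0,0,0],"gripper":-0.5},{"rot":[0,0,0],"delta_pos":[0,0,0],"gripper":-1},{"rot":[0,0,0],"delta_pos":[0,0,0],"gripper":-1},{"rot":[0,0,0],"delta_pos":[0,0,0],"gripper":-1},{"rot":[0,0,0],"delta_pos":[0,0,0],"gripper":-1},{"rot":[0,0,0],"delta_pos":[0,0,0],"gripper":-1}]';python3 -c "
from h import *
goal([.552,.008,.074],99)
cv2.imwrite('pics/w3.png',snapshot('wrist'))"
```

```text
clock: 4.2
ee_pos: [0.5518, 0.0059, 0.0753]
eef_rot: [[-0.153, 0.988, 0.002], [0.988, 0.153, -0.0], [-0.0, 0.002, -1.0]]
force: [0.0, -0.5, -0.2]
opening: 0.956
clock: 5.0
ee_pos: [0.5512, 0.0056, 0.0738]
eef_rot: [[-0.152, 0.988, 0.0], [0.988, 0.152, -0.0], [-0.0, 0.0, -1.0]]
force: [-0.3, -1.2, 2.5]
opening: 0.595
t 5.0 cur [0.5512 0.0056 0.0738] d_mm [ 2.3  1.2 -0.2] rot [ 0.02  0.02 -0.25] yaw 98.75 F [-0.3 -1.2  2.5] op 0.595
```

View pics/w3.png

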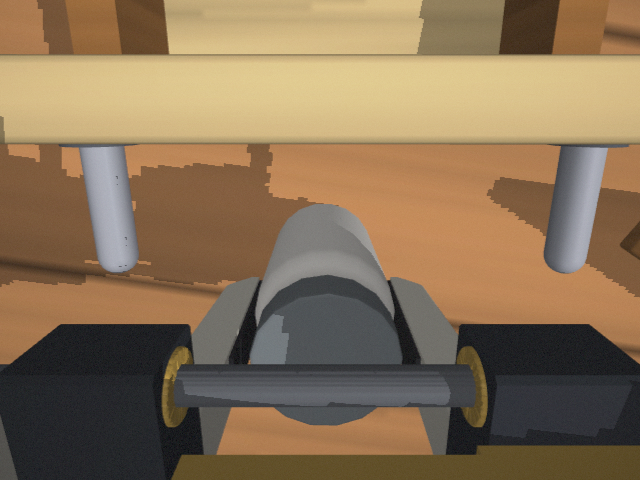

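```bash
python3 - <<'E'
from h import *
print('cap',wray((326,350),.12),[wray(p,.13) for p in((118,272),(566,272))])
E
python3 -m pendant '[{"rot":[0,0,0],"delta_pos":[0,0,-10],"gripper":-1},{"rot":[0,0,0],"delta_pos":[0,0,-35],"gripper":-1},{"rot":[0,0,0],"delta_pos":[0,0,-70],"gripper":-1},{"rot":[0,0,0],"delta_pos":[0,0,-105],"gripper":-1},{"rot":[0,0,0],"delta_pos":[0,0,-140],"gripper":-1},{"rot":[0,0,0],"delta_pos":[0,0,-160],"gripper":-1},{"rot":[0,0,0],"delta_pos":[0,0,-165],"gripper":-1},{"rot":[0,0,0],"delta_pos":[0,0,-165],"gripper":-1}]';python3 -c "
from h import *
goal([.489,-.268,.239],70)
goal([.489,-.268,.239],99)
cv2.imwrite('pics/w4.png',snapshot('wrist'))"
```

```text
cap [0.54566753 0.00384077 0.12      ] [array([ 0.52385913, -0.05730753,  0.13      ]), array([0.50517606, 0.0640832 , 0.13      ])]
clock: 5.85
ee_pos: [0.551, 0.0058, 0.2387]
eef_rot: [[-0.152, 0.988, 0.0], [0.988, 0.152, 0.0], [0.0, 0.0, -1.0]]
force: [0.0, -0.1, -4.2]
opening: 0.597
t 5.85 cur [0.551  0.0058 0.2387] d_mm [-261.1 -103.    -0.3] rot [ 1.000e-02 -1.000e-02  2.876e+01] yaw 98.76 F [ 0.  -0.1 -4.2] op 0.597
t 5.85 cur [0.551  0.0058 0.2387] d_mm [-261.1 -103.    -0.3] rot [ 0.01 -0.01 -0.24] yaw 98.76 F [ 0.  -0.1 -4.2] op 0.597
```

View pics/w4.png

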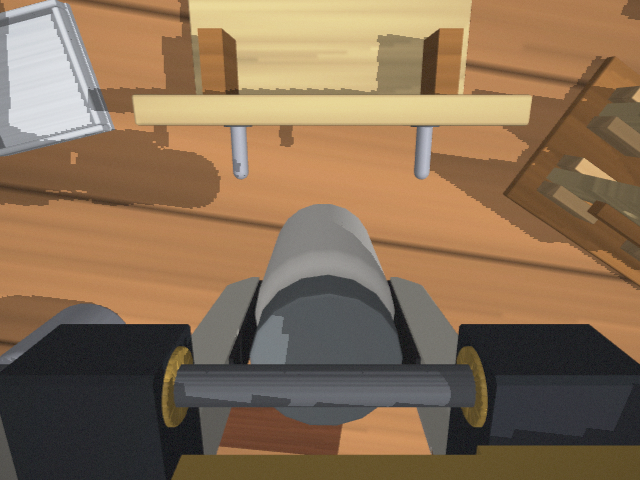

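```bash
python3 -m pendant '[{"rot":[0,0,0],"delta_pos":[-20,-8,0],"gripper":-1},{"rot":[0,0,0],"delta_pos":[-60,-24,0],"gripper":-1},{"rot":[0,0,0],"delta_pos":[-105,-41,0],"gripper":-1},{"rot":[0,0,0],"delta_pos":[-150,-59,0],"gripper":-1},{"rot":[0,0,0],"delta_pos":[-195,-77,0],"gripper":-1},{"rot":[0,0,0],"delta_pos":[-235,-93,0],"gripper":-1},{"rot":[0,0,0],"delta_pos":[-256,-101,0],"gripper":-1},{"rot":[0,0,0],"delta_pos":[-261,-103,0],"gripper":-1}]';python3 -c "
from h import *
goal([.489,-.268,.239],99)
cv2.imwrite('pics/w5.png',snapshot('wrist'))"
```

```text
clock: 6.7
ee_pos: [0.4878, -0.2698, 0.2365]
eef_rot: [[-0.15, 0.989, -0.003], [0.989, 0.15, 0.001], [0.002, -0.002, -1.0]]
force: [-0.4, -1.2, -3.3]
opening: 0.596
t 6.7 cur [ 0.4878 -0.2698  0.2365] d_mm [ 1.6  1.4 -2.5] rot [-0.14 -0.1  -0.39] yaw 98.61 F [-0.4 -1.2 -3.3] op 0.596
```

View pics/w5.png

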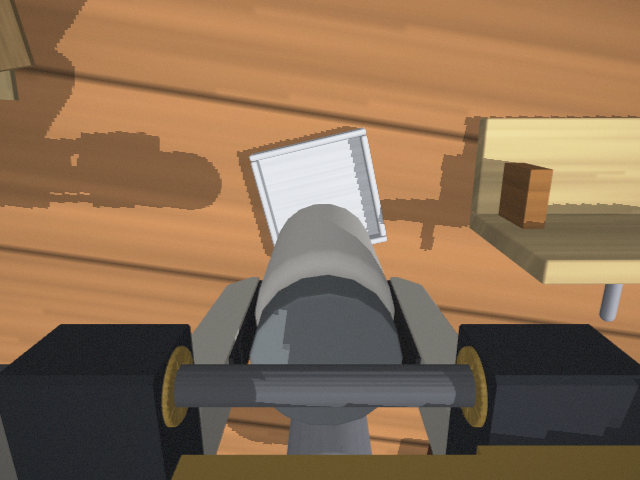

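Run:
```python
from h import *
a,b,c=[wray(p,.022) for p in((250,157),(365,129),(387,241))]
print(a,b,c,np.linalg.norm(a-b),np.linalg.norm(c-b),'centre',(a+c)/2)
goal(np.r_[((a+c)/2)[:2]+[.004,0],.082],99)
```

```text
[ 0.45831229 -0.34417124  0.022     ] [ 0.41792846 -0.24402237  0.022     ] [ 0.51904826 -0.20392341  0.022     ] 0.10798449028462281 0.10878023863491677 centre [ 0.48868027 -0.27404733  0.022     ]
t 6.75 cur [ 0.4881 -0.2692  0.2367] d_mm [ -5.7   4.1 154.7] rot [-0.12 -0.09 -0.36] yaw 98.64 F [ 0.4 -0.2 -4.2] op 0.597
```

```bash
python3 -m pendant '[{"rot":[0,0,0],"delta_pos":[-5,4,30],"gripper":-1},{"rot":[0,0,0],"delta_pos":[-5,4,70],"gripper":-1},{"rot":[0,0,0],"delta_pos":[-5,4,105],"gripper":-1},{"rot":[0,0,0],"delta_pos":[-5,4,130],"gripper":-1},{"rot":[0,0,0],"delta_pos":[-5,4,145],"gripper":-1},{"rot":[0,0,0],"delta_pos":[-5,4,153],"gripper":-1},{"rot":[0,0,0],"delta_pos":[-5,4,156],"gripper":-1},{"rot":[0,0,0],"delta_pos":[-5,4,157],"gripper":-1}]';python3 -c "
from h import *
goal([.492,-.274,.080],99)"
```

```text
clock: 7.55
ee_pos: [0.4942, -0.2723, 0.0824]
eef_rot: [[-0.152, 0.988, 0.001], [0.988, 0.152, -0.0], [-0.001, 0.001, -1.0]]
force: [1.4, 0.5, -2.9]
opening: 0.595
t 7.55 cur [ 0.4942 -0.2723  0.0824] d_mm [-1.4 -2.4  2.4] rot [ 0.04  0.03 -0.23] yaw 98.77 F [ 1.4  0.5 -2.9] op 0.595
```

Lower until contact, then release.

```bash
python3 -m pendant '[{"rot":[0,0,0],"delta_pos":[0,-2,1],"gripper":-1},{"rot":[0,0,0],"delta_pos":[0,-2,2],"gripper":-1},{"rot":[0,0,0],"delta_pos":[0,-2,2.5],"gripper":-1},{"rot":[0,0,0],"delta_pos":[0,-2,2.5],"gripper":-1},{"rot":[0,0,0],"delta_pos":[0,-2,2.5],"gripper":-1},{"rot":[0,0,0],"delta_pos":[0,-2,2.5],"gripper":-1},{"rot":[0,0,0],"delta_pos":[0,-2,2.5],"gripper":-1},{"rot":[0,0,0],"delta_pos":[0,-2,2.5],"gripper":-1}]'
```

```text
clock: 8.35
ee_pos: [0.492, -0.2728, 0.0798]
eef_rot: [[-0.152, 0.988, 0.001], [0.988, 0.152, -0.001], [-0.001, 0.001, -1.0]]
force: [-0.7, -0.5, 5.7]
opening: 0.598
```

```bash
python3 -m pendant '[{"rot":[0,0,0],"delta_pos":[0,0,0],"gripper":0.4},{"rot":[0,0,0],"delta_pos":[0,0,0],"gripper":0.6},{"rot":[0,0,0],"delta_pos":[0,0,0],"gripper":1},{"rot":[0,0,0],"delta_pos":[0,0,0],"gripper":1},{"rot":[0,0,0],"delta_pos":[0,0,0],"gripper":1},{"rot":[0,0,0],"delta_pos":[0,0,-5],"gripper":1},{"rot":[0,0,0],"delta_pos":[0,0,-25],"gripper":1},{"rot":[0,0,0],"delta_pos":[0,0,-60],"gripper":1}]';python3 -m pendant '[{"rot":[0,0,0],"delta_pos":[0,0,-45],"gripper":1},{"rot":[0,0,0],"delta_pos":[0,0,-85],"gripper":1},{"rot":[0,0,0],"delta_pos":[0,0,-125],"gripper":1},{"rot":[0,0,0],"delta_pos":[0,0,-125],"gripper":1},{"rot":[0,0,0],"delta_pos":[0,0,-125],"gripper":1},{"rot":[0,0,0],"delta_pos":[0,0,-125],"gripper":1},{"rot":[0,0,0],"delta_pos":[0,0,-125],"gripper":1},{"rot":[0,0,0],"delta_pos":[0,0,-125],"gripper":1}]';python3 -c "
from h import *
for n in ('top','scene','wrist'):cv2.imwrite('pics/%s6.png'%n,snapshot(n))
a=tip_of('jar_mid','scene')[0]['xy'];b=tip_of('jar_mid','top')[0]['xy'];print(a,b,tri(a,b))
goal([.39,.28,.29],-25)
c=np.c_[[0]]
a=cv2.imread('pics/scene6.png')[120:320,150:490]
cv2.imwrite('pics/s6c.png',cv2.resize(a,None,fx=2.3,fy=2.3,interpolation=2))"
```

```text
clock: 9.15
ee_pos: [0.4909, -0.272, 0.1381]
eef_rot: [[-0.152, 0.988, -0.003], [0.988, 0.152, 0.002], [0.002, -0.003, -1.0]]
force: [0.3, 0.3, 0.7]
opening: 1.0
clock: 9.95
ee_pos: [0.4915, -0.2725, 0.2631]
eef_rot: [[-0.152, 0.988, -0.001], [0.988, 0.152, 0.001], [0.001, -0.001, -1.0]]
force: [0.2, -0.5, -0.5]
opening: 1.002
[215.3, 180.3] [473.0, 240.3] (array([ 0.48906683, -0.26164201,  0.08023046]), [np.float64(0.6572413229583411), np.float64(1.2544516513448385)])
t 10.2 cur [ 0.4917 -0.2726  0.264 ] d_mm [561.6 -16.4 -25.9] rot [-2.0000e-02  1.0000e-02  1.2375e+02] yaw 98.75 F [-0.6  0.5  0.2] op 1.001
```

View pics/s6c.png

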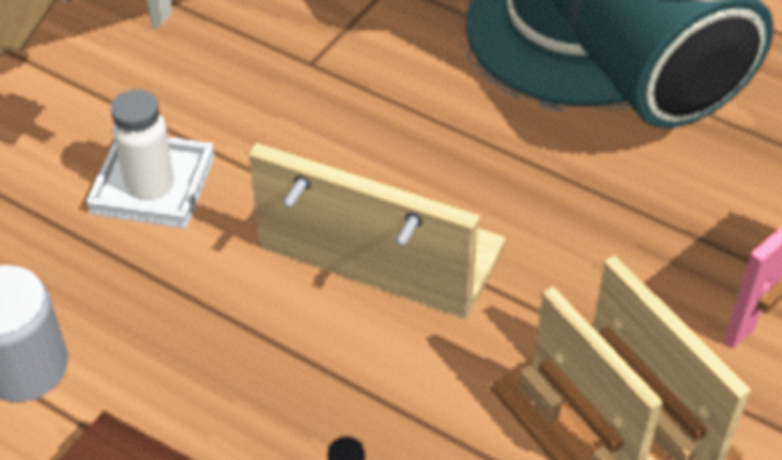

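View pics/wrist6.png

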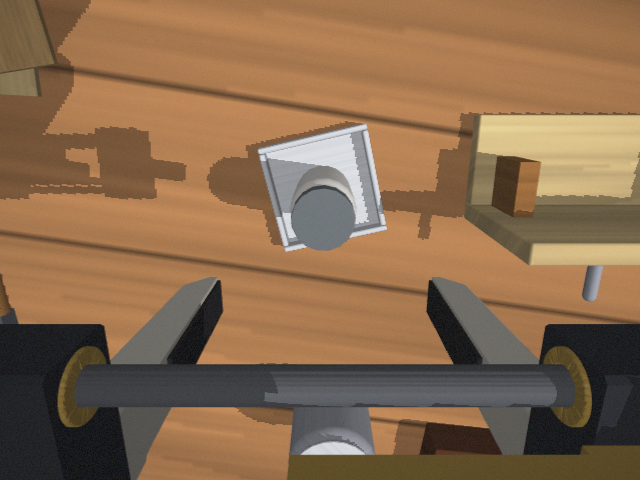

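```bash
python3 - <<'E'
from h import *
print(tri((437.4,275.9),(213.5,256.9)))
print('cap',wray((323,217),.126,[.4915,-.2725,.2635],get_obs()['eef_rot']))
# wide top edge corners from scene0 crop coords /3.2+offset
for p in((558,168),(752,352),(572,163)):
    print(ray('scene',(p[0]/3.2+240,p[1]/3.2+180),.152))
for p in((38,148),(280,250),(44,138),(290,238)):
    print('top',ray('top',(p[0]/2.85+150,p[1]/2.85+190),.152))
E
python3 -m pendant '[{"rot":[0,0,8],"delta_pos":[40,0,-20],"gripper":0},{"rot":[0,0,16],"delta_pos":[85,0,-25],"gripper":-0.14},{"rot":[0,0,24],"delta_pos":[130,-5,-25],"gripper":-0.14},{"rot":[0,0,32],"delta_pos":[175,-5,-25],"gripper":-0.14},{"rot":[0,0,40],"delta_pos":[220,-5,-25],"gripper":-0.14},{"rot":[0,0,48],"delta_pos":[265,-10,-25],"gripper":-0.14},{"rot":[0,0,56],"delta_pos":[310,-10,-25],"gripper":-0.14},{"rot":[0,0,64],"delta_pos":[355,-10,-25],"gripper":-0.14}]'; python3 -c "
from h import *
goal([.43,.30,.29],-24)"
```

```text
(array([0.46334179, 0.32418051, 0.09111247]), [np.float64(0.4639195284305689), np.float64(0.7897419600800762)])
cap [ 0.48893768 -0.2754756   0.126     ]
[0.43147024 0.24613137 0.152     ]
[0.49803373 0.4126677  0.152     ]
[0.42261281 0.25194686 0.152     ]
top [0.49855187 0.41184433 0.152     ]
top [0.42052977 0.23639726 0.152     ]
top [0.50579012 0.40743001 0.152     ]
top [0.42915578 0.2289749  0.152     ]
clock: 11.0
ee_pos: [0.4293, 0.0672, 0.2894]
eef_rot: [[0.799, 0.602, 0.001], [0.602, -0.799, 0.0], [0.001, 0.0, -1.0]]
force: [0.9, -0.7, 0.3]
opening: 0.436
t 11.0 cur [0.4293 0.0672 0.2894] d_mm [ 140.6 -185.6   -0.6] rot [ 0.000e+00 -5.000e-02  6.098e+01] yaw 36.98 F [ 0.9 -0.7  0.3] op 0.436
```

```bash
python3 -c "
from h import *
goal([.437,.265,.29],-24)"
python3 -m pendant '[{"rot":[0,0,8],"delta_pos":[15,-20,0],"gripper":-0.14},{"rot":[0,0,16],"delta_pos":[30,-40,0],"gripper":-0.14},{"rot":[0,0,24],"delta_pos":[50,-65,0],"gripper":-0.14},{"rot":[0,0,32],"delta_pos":[70,-90,0],"gripper":-0.14},{"rot":[0,0,40],"delta_pos":[90,-115,0],"gripper":-0.14},{"rot":[0,0,48],"delta_pos":[110,-140,0],"gripper":-0.14},{"rot":[0,0,56],"delta_pos":[120,-152,0],"gripper":-0.14},{"rot":[0,0,61],"delta_pos":[125,-153,0],"gripper":-0.14}]'; python3 -c "
from h import *
goal([.437,.265,.29],-24)
o=get_obs();print(np.array(o['ee_pos']).tolist(),np.array(o['eef_rot']).tolist())
cv2.imwrite('pics/w7.png',snapshot('wrist'))
"
```

```text
t 11.0 cur [0.4293 0.0672 0.2894] d_mm [ 125.2 -153.4   -0.6] rot [ 0.000e+00 -5.000e-02  6.098e+01] yaw 36.98 F [ 0.9 -0.7  0.3] op 0.436
clock: 11.8
ee_pos: [0.4365, 0.2647, 0.2889]
eef_rot: [[0.914, -0.405, -0.001], [-0.405, -0.914, -0.0], [-0.0, 0.0, -1.0]]
force: [1.0, -0.2, -0.7]
opening: 0.43
t 11.8 cur [0.4365 0.2647 0.2889] d_mm [ 0.4 -0.5 -1.1] rot [0.01 0.03 0.09] yaw -23.91 F [ 1.  -0.2 -0.7] op 0.43
[0.436452447237114, 0.2647309868911479, 0.28891101488039617] [[0.9141713317213542, -0.4053276633695489, -0.000511435418374834], [-0.40532773759351987, -0.9141714407010084, -4.630292854351984e-05], [-0.0004487717954074969, 0.0002496277709042861, -0.999999868144917]]
```

View pics/w7.png

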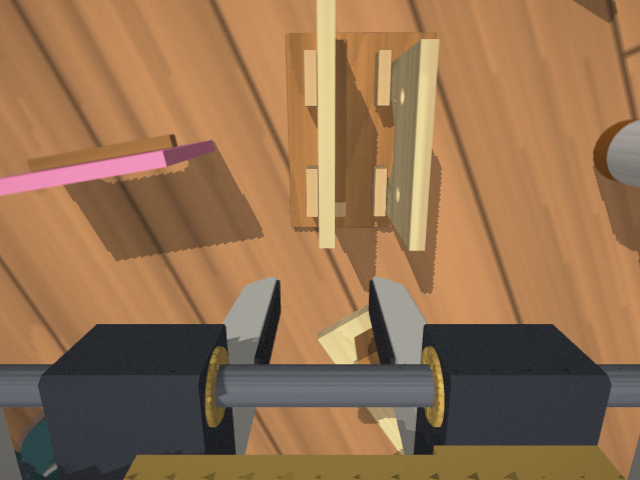

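Run:
```python
from h import *
im=cv2.imread('pics/w7.png');cv2.imwrite('pics/w7c.png',cv2.resize(im[0:260,280:450],None,fx=3,fy=2.3,interpolation=2))
# edge profile
g=im.astype(int).sum(2)/3
for r in(5,60,120,180,235):
    row=im[r,300:350].astype(int);print(r,[int(v) for v in np.abs(np.diff(row[:,0]))])
```

```text
5 [3, 4, 1, 3, 1, 1, 1, 2, 5, 0, 0, 0, 0, 2, 6, 23, 23, 14, 1, 0, 3, 1, 1, 0, 4, 1, 5, 3, 2, 1, 4, 1, 3, 8, 23, 25, 3, 3, 2, 3, 0, 3, 2, 2, 0, 0, 1, 1, 2]
60 [1, 1, 9, 38, 11, 1, 0, 3, 1, 4, 3, 2, 2, 0, 6, 23, 20, 33, 3, 2, 2, 2, 4, 2, 4, 2, 1, 0, 1, 1, 5, 1, 1, 14, 54, 36, 0, 4, 1, 0, 2, 6, 8, 1, 2, 11, 10, 7, 4]
120 [2, 1, 0, 4, 4, 2, 3, 2, 0, 1, 2, 1, 21, 7, 7, 5, 26, 54, 14, 1, 1, 1, 0, 1, 1, 3, 1, 0, 0, 0, 0, 3, 4, 15, 68, 21, 2, 1, 0, 4, 3, 7, 2, 3, 2, 1, 5, 0, 1]
180 [2, 2, 1, 4, 10, 29, 22, 2, 4, 5, 1, 3, 2, 2, 2, 3, 18, 9, 48, 3, 4, 5, 1, 0, 3, 3, 0, 1, 1, 1, 3, 4, 2, 16, 68, 7, 10, 5, 1, 2, 1, 4, 1, 0, 4, 12, 9, 2, 1]
235 [1, 5, 2, 1, 1, 1, 1, 0, 2, 1, 1, 2, 4, 5, 3, 5, 9, 10, 42, 16, 1, 2, 1, 1, 2, 0, 3, 1, 1, 2, 0, 2, 1, 8, 52, 22, 1, 4, 0, 6, 1, 1, 2, 2, 1, 2, 0, 1, 1]
```

View pics/w7c.png

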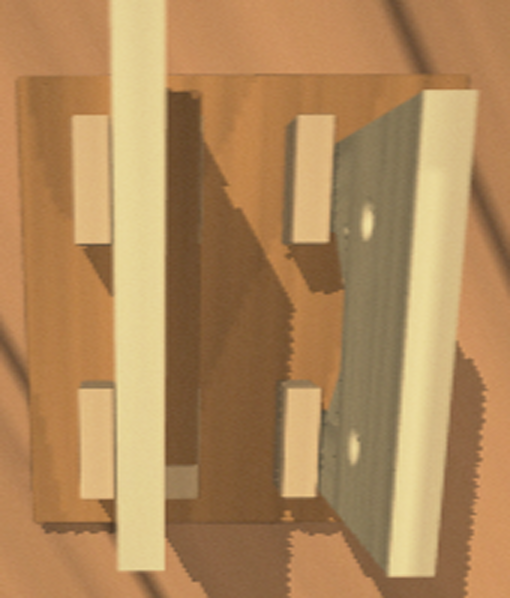

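Run:
```python
from h import *
o=[0.43645,0.26473,0.28891];R=[[0.91417,-0.40533,-0.0005],[-0.40533,-0.91417,0],[-0.00045,0.00025,-1]]
q=[wray(p,.152,o,R) for p in((317,5),(335.6,5),(318.9,235),(335.5,235))]
for v in q:print(v)
n=wray((319.5,247.5),.152,o,R);print('near end L',n,wray((335.5,247.5),.152,o,R))
a=(q[0]+q[1])/2;b=(q[2]+q[3])/2;d=(a-b)/np.linalg.norm(a-b);print('y dir',d,'yaw',np.degrees(np.arctan2(-d[0],d[1])))
e=(n+wray((335.5,247.5),.152,o,R))/2;print('mid',e+d*.09, 'end',e)
# small template holes check; rack corners
```

```text
[0.49305856 0.40036173 0.152     ]
[0.50424791 0.39539549 0.152     ]
[0.42948886 0.25560797 0.152     ]
[0.44116337 0.25041954 0.152     ]
near end L [0.42576408 0.24616676 0.152     ] [0.43712098 0.24111906 0.152     ]
y dir [0.40054672 0.91627634 0.        ] yaw -23.61236073842656
mid [0.46749173 0.32610778 0.152     ] end [0.43144253 0.24364291 0.152     ]
```

```bash
python3 -m pendant '[{"rot":[0,0,-0.3],"delta_pos":[3,-35,30],"gripper":-0.14},{"rot":[0,0,-0.3],"delta_pos":[3,-60,65],"gripper":-0.14},{"rot":[0,0,-0.3],"delta_pos":[3,-68,90],"gripper":-0.14},{"rot":[0,0,-0.3],"delta_pos":[3,-68,105],"gripper":-0.14},{"rot":[0,0,-0.3],"delta_pos":[3,-68,108],"gripper":-0.14},{"rot":[0,0,-0.3],"delta_pos":[3,-68,108],"gripper":-0.14},{"rot":[0,0,-0.3],"delta_pos":[3,-68,108],"gripper":-0.14},{"rot":[0,0,-0.3],"delta_pos":[3,-68,108],"gripper":-0.14}]'; python3 -c "
from h import *
goal([.4675,.3261,.126],-23.6)
o=get_obs();print(np.array(o['ee_pos']).tolist(),np.array(o['eef_rot']).tolist())
cv2.imwrite('pics/w8.png',snapshot('wrist'))
"
```

```text
clock: 12.65
ee_pos: [0.4672, 0.3241, 0.1827]
eef_rot: [[0.918, -0.397, 0.002], [-0.397, -0.918, 0.001], [0.001, -0.002, -1.0]]
force: [0.3, -0.4, 0.4]
opening: 0.43
t 12.65 cur [0.4672 0.3241 0.1827] d_mm [-0.6 -1.9 56.7] rot [-0.1  -0.07  0.19] yaw -23.41 F [ 0.3 -0.4  0.4] op 0.43
[0.46722469168889613, 0.324054632003854, 0.18272664309778797] [[0.9176695016010091, -0.39734019805740206, 0.0018581816542002038], [-0.39734255677373265, -0.9176696663279097, 0.0011296362848203512], [0.0012563470334431832, -0.0017749674159114577, -0.9999976355386067]]
```

View pics/w8.png

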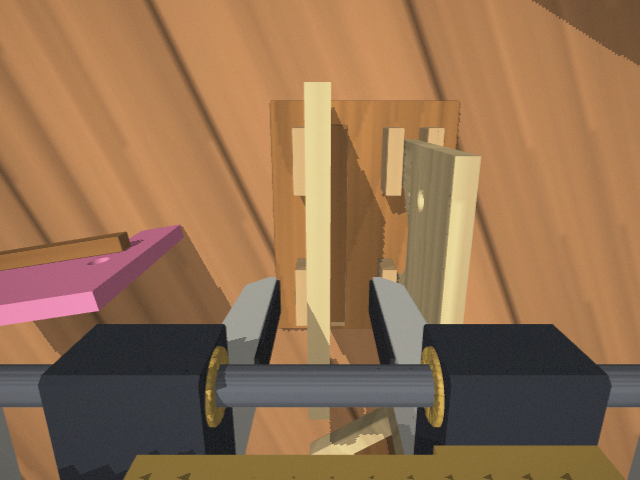

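Run:
```python
from h import *
o=[.46722,.32405,.18273];R=get_obs()['eef_rot']
f=(wray((304.5,82.5),.152,o,R)+wray((331.3,82.5),.152,o,R))/2
g=(wray((308.5,418),.152,o,R)+wray((330.5,418),.152,o,R))/2
d=f-g;print(f,g,np.linalg.norm(d),'mid',(f+g)/2,'yaw',np.degrees(np.arctan2(-d[0],d[1])))
goal([*((f+g)/2)[:2],.126],-23.6)
```

```text
[0.50232258 0.40853402 0.152     ] [0.43104405 0.2439247  0.152     ] 0.17937908695878327 mid [0.46668332 0.32622936 0.152     ] yaw -23.413399297354367
t 12.7 cur [0.4672 0.3241 0.1825] d_mm [-1.4 -1.7 56.5] rot [-0.09 -0.06  0.18] yaw -23.42 F [ 0.3  0.1 -1. ] op 0.431
```

```bash
python3 -m pendant '[{"rot":[0,0,0],"delta_pos":[-1,-2,15],"gripper":-0.14},{"rot":[0,0,0],"delta_pos":[-1,-2,35],"gripper":-0.14},{"rot":[0,0,0],"delta_pos":[-1,-2,50],"gripper":-0.14},{"rot":[0,0,0],"delta_pos":[-1,-2,56],"gripper":-0.14},{"rot":[0,0,0],"delta_pos":[-1,-2,56.5],"gripper":-0.14},{"rot":[0,0,0],"delta_pos":[-1,-2,56.5],"gripper":-0.14},{"rot":[0,0,0],"delta_pos":[-1,-2,56.5],"gripper":-0.4},{"rot":[0,0,0],"delta_pos":[-1,-2,56.5],"gripper":-0.6}]'; python3 -m pendant '[{"rot":[0,0,0],"delta_pos":[0,0,0],"gripper":-0.7},{"rot":[0,0,0],"delta_pos":[0,0,0],"gripper":-0.8},{"rot":[0,0,0],"delta_pos":[0,0,0],"gripper":-1},{"rot":[0,0,0],"delta_pos":[0,0,0],"gripper":-1},{"rot":[0,0,0],"delta_pos":[0,0,0],"gripper":-1},{"rot":[0,0,0],"delta_pos":[0,0,0],"gripper":-1},{"rot":[0,0,0],"delta_pos":[0,0,0],"gripper":-1},{"rot":[0,0,0],"delta_pos":[0,0,0],"gripper":-1}]'; python3 -c "
from h import *
goal([.4667,.3262,.126],-23.6)"
```

```text
clock: 13.5
ee_pos: [0.467, 0.3265, 0.1254]
eef_rot: [[0.918, -0.397, 0.001], [-0.397, -0.918, 0.001], [0.001, -0.001, -1.0]]
force: [1.1, 0.7, 0.4]
opening: 0.305
clock: 14.3
ee_pos: [0.4668, 0.3264, 0.1249]
eef_rot: [[0.918, -0.397, 0.0], [-0.397, -0.918, 0.0], [0.0, -0.0, -1.0]]
force: [0.3, -1.6, 4.7]
opening: 0.128
t 14.3 cur [0.4668 0.3264 0.1249] d_mm [-0.   0.3 -1.1] rot [-0.02 -0.01  0.2 ] yaw -23.4 F [ 0.3 -1.6  4.7] op 0.128
```

```bash
python3 -m pendant '[{"rot":[0,0,0],"delta_pos":[0,0,-8],"gripper":-1},{"rot":[0,0,0],"delta_pos":[0,0,-20],"gripper":-1},{"rot":[0,0,0],"delta_pos":[0,0,-40],"gripper":-1},{"rot":[0,0,0],"delta_pos":[0,0,-70],"gripper":-1},{"rot":[0,0,0],"delta_pos":[0,0,-100],"gripper":-1},{"rot":[0,0,0],"delta_pos":[0,0,-130],"gripper":-1},{"rot":[0,0,0],"delta_pos":[0,0,-155],"gripper":-1},{"rot":[0,0,0],"delta_pos":[0,0,-165],"gripper":-1}]'; python3 -c "
from h import *
goal([.551,.0095,.290],8.6)
cv2.imwrite('pics/w9.png',snapshot('wrist'));cv2.imwrite('pics/s9.png',snapshot('scene'))"
```

```text
clock: 15.1
ee_pos: [0.467, 0.3266, 0.293]
eef_rot: [[0.918, -0.397, 0.003], [-0.397, -0.918, 0.002], [0.002, -0.003, -1.0]]
force: [-0.2, 0.2, -2.6]
opening: 0.126
t 15.1 cur [0.467  0.3266 0.293 ] d_mm [203.  257.6   2.7] rot [ -0.13  -0.15 -32.  ] yaw -23.4 F [-0.2  0.2 -2.6] op 0.126
```

View pics/s9.png

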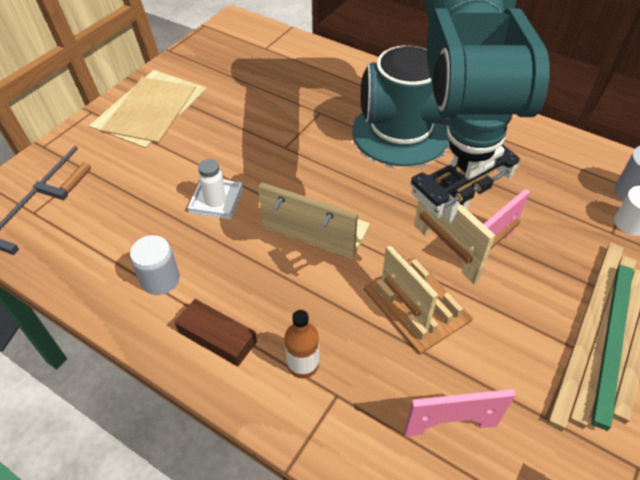

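View pics/w9.png

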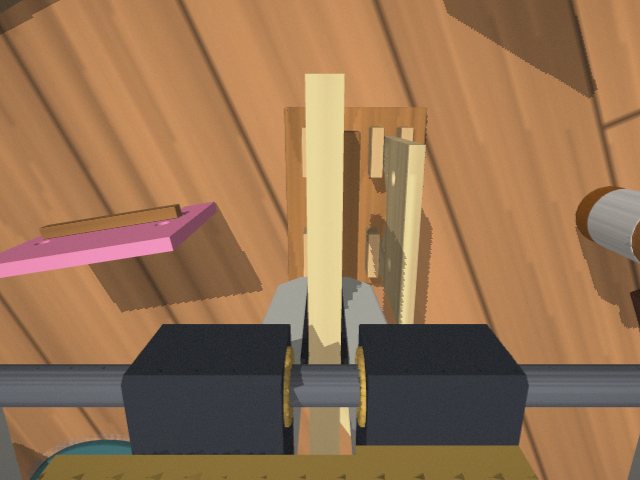

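```bash
python3 -m pendant '[{"rot":[0,0,-3],"delta_pos":[15,20,0],"gripper":-1},{"rot":[0,0,-7],"delta_pos":[40,51,0],"gripper":-1},{"rot":[0,0,-12],"delta_pos":[68,87,0],"gripper":-1},{"rot":[0,0,-17],"delta_pos":[96,123,0],"gripper":-1},{"rot":[0,0,-22],"delta_pos":[124,158,0],"gripper":-1},{"rot":[0,0,-27],"delta_pos":[152,194,0],"gripper":-1},{"rot":[0,0,-30],"delta_pos":[178,226,0],"gripper":-1},{"rot":[0,0,-32],"delta_pos":[193,247,0],"gripper":-1}]'; python3 -c "
from h import *
goal([.546,.0088,.290],8.63)"
```

```text
clock: 16.0
ee_pos: [0.5458, 0.0204, 0.2877]
eef_rot: [[0.989, 0.15, -0.002], [0.15, -0.989, -0.0], [-0.002, 0.0, -1.0]]
force: [0.8, 0.8, -2.4]
opening: 0.126
t 16.0 cur [0.5458 0.0204 0.2877] d_mm [-1.5 11.5 -2.3] rot [ 0.    0.13 -0.  ] yaw 8.63 F [ 0.8  0.8 -2.4] op 0.126
```

```bash
python3 -m pendant '[{"rot":[0,0,0],"delta_pos":[-1,11.5,10],"gripper":-1},{"rot":[0,0,0],"delta_pos":[-1,11.5,35],"gripper":-1},{"rot":[0,0,0],"delta_pos":[-1,11.5,70],"gripper":-1},{"rot":[0,0,0],"delta_pos":[-1,11.5,100],"gripper":-1},{"rot":[0,0,0],"delta_pos":[-1,11.5,118],"gripper":-1},{"rot":[0,0,0],"delta_pos":[-1,11.5,126],"gripper":-1},{"rot":[0,0,0],"delta_pos":[-1,11.5,126],"gripper":-1},{"rot":[0,0,0],"delta_pos":[-1,11.5,126],"gripper":-1}]'; python3 -c "
from h import *
goal([.546,.0088,.163],8.63)
o=get_obs();print(np.array(o['ee_pos']).tolist(),np.array(o['eef_rot']).tolist())
cv2.imwrite('pics/w10.png',snapshot('wrist'));im=snapshot('scene');cv2.imwrite('pics/s10.png',im);cv2.imwrite('pics/t10.png',snapshot('top'))
cv2.imwrite('pics/s10c.png',cv2.resize(im[150:320,200:420],None,fx=3.5,fy=3.5,interpolation=2))"
```

```text
clock: 16.8
ee_pos: [0.5466, 0.0118, 0.1642]
eef_rot: [[0.989, 0.15, 0.001], [0.15, -0.989, 0.0], [0.001, 0.0, -1.0]]
force: [0.1, -0.7, -2.9]
opening: 0.125
t 16.8 cur [0.5466 0.0118 0.1642] d_mm [-1.1  2.9  1.2] rot [ 0.   -0.03 -0.03] yaw 8.6 F [ 0.1 -0.7 -2.9] op 0.125
[0.5466142934387922, 0.011800431030729634, 0.16424532145677886] [[0.9887604684312192, 0.14950725899951817, 0.0005617598481905484], [0.14950726541649775, -0.9887606265621754, 3.079050616222926e-05], [0.0005600494236538892, 5.35427434275568e-05, -0.9999998417388963]]
```

View pics/s10c.png

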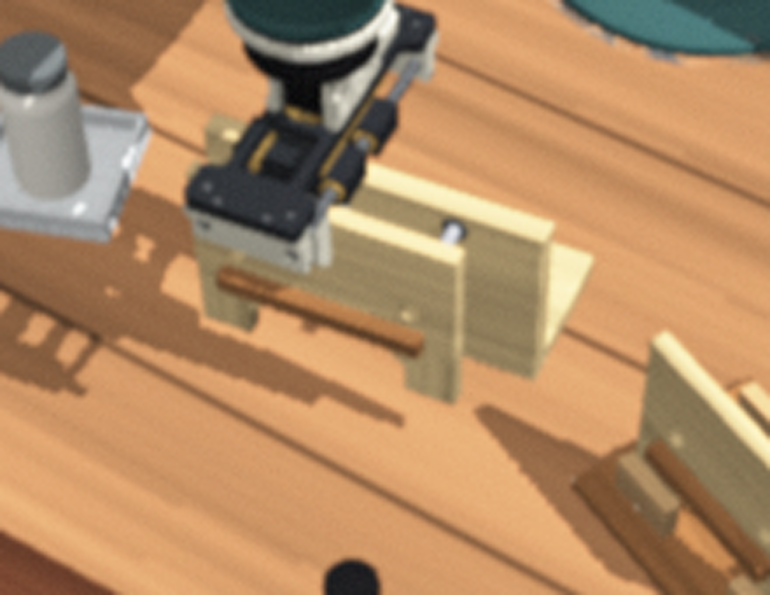

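View pics/w10.png

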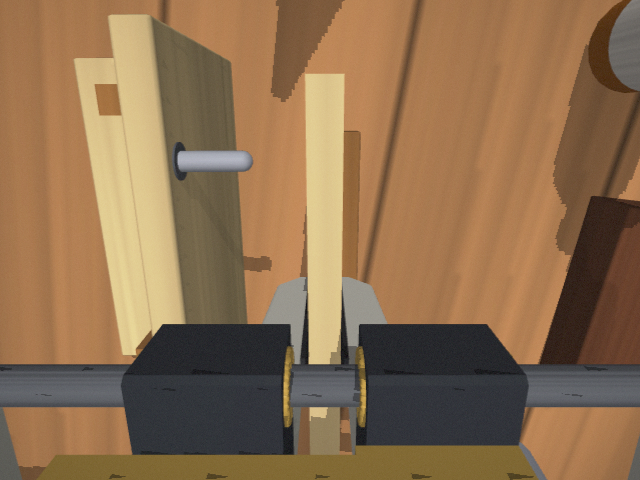

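Run:
```python
from h import *
o=np.array([0.54661,0.01180,0.16424]);R=np.array([[0.98876,0.14951,0.00056],[0.14951,-0.98876,0],[0.00056,0.00005,-1]])
im=cv2.imread('pics/w10.png');cv2.imwrite('pics/w10c.png',cv2.resize(im[0:340,70:370],None,fx=2.5,fy=1.75,interpolation=2))
T=lambda uv,z:R.T@(wray(uv,z,o,R)-o)*1e3
for n,uv,z in[('tmpl end L',(305.7,73.5),.191),('tmpl end R',(344,73.5),.191),('L2',(308,270),.191),('R2',(343,270),.191),('board c front',(152.5,16.5),.145),('bfront2',(184,315),.145),('peg tip',(253,161),.13),('peg base',(183,161),.13),('peg lo',(225,171),.130),('peg hi',(225,151.5),.130)]:print(n,T(uv,z).round(1),wray(uv,z,o,R).round(4))
```

```text
tmpl end L [ -5.  -89.3 -26.8] [0.5283 0.0993 0.191 ]
tmpl end R [  6.8 -89.3 -26.8] [0.5399 0.1011 0.191 ]
L2 [ -5.1 -24.7 -26.8] [0.5379 0.0354 0.191 ]
R2 [  7.3 -24.6 -26.8] [0.5501 0.0372 0.191 ]
board c front [ -67.7 -114.7   19.2] [0.4625 0.1151 0.145 ]
bfront2 [-68.3  17.4  19.2] [ 0.4817 -0.0156  0.145 ]
peg tip [-33.2 -56.   34.2] [0.5055 0.0622 0.13  ]
peg base [-66.5 -56.   34.2] [0.4725 0.0572 0.13  ]
peg lo [-46.8 -51.2  34.2] [0.4926 0.0554 0.13  ]
peg hi [-46.2 -60.4  34.2] [0.4919 0.0646 0.13  ]
```

View pics/w10c.png

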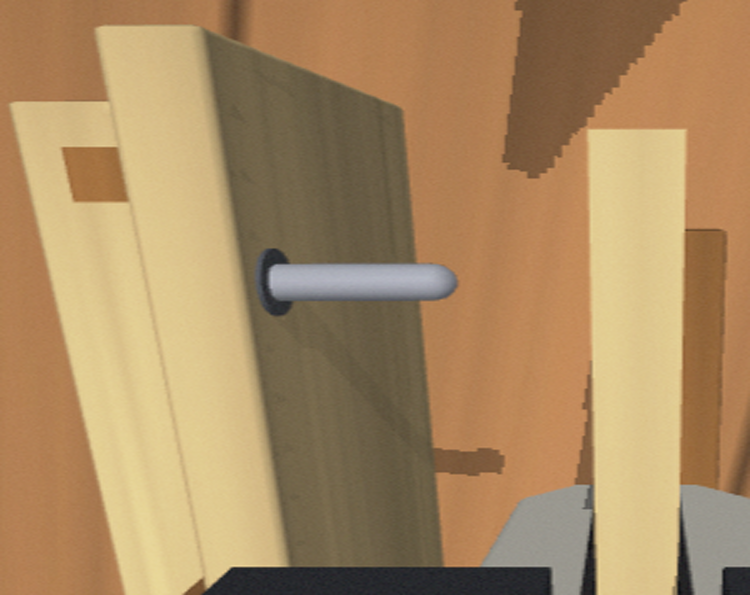

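Run:
```python
from h import *
o=np.array([0.54661,0.01180,0.16424]);R=np.array([[0.98876,0.14951,0.00056],[0.14951,-0.98876,0],[0.00056,0.00005,-1]])
for n,y in(('L',-59.3),('R',60.7)):
    for x in (0.9,6.9):
        X=o+R@np.array([x,y,33.2])/1e3;print(n,x,proj('scene',X).round(1))
for n in('hole_left','hole_right','peg_left','template_mid'):print(n,[(np.round(q['xy'],1).tolist(),round(float(q['score']),2)) for q in tip_of(n,'scene')[:5]])
# bottom corners of legs
for n,y in(('L',-89.3),('R',90.7)):
    for z in(113.2,-26.8):
        X=o+R@np.array([6.9,y,z])/1e3;p=proj('scene',X);print(n,z,p.round(1),((p-[200,150])*3.5).round(0))
goal([.546,.0088,.163],8.7)
```

```text
L 0.9 [317.1 237. ]
L 6.9 [315.9 239. ]
R 0.9 [267.4 219.7]
R 6.9 [266.1 221.6]
hole_left [([319.6, 233.7], 0.65), ([423.8, 417.1], 0.65), ([511.8, 212.3], 0.58)]
hole_right [([482.7, 241.4], 0.84), ([269.6, 219.9], 0.72), ([492.0, 409.1], 0.7)]
peg_left [([328.8, 216.9], 0.8)]
template_mid [([293.9, 230.4], 0.75), ([496.1, 229.7], 0.64), ([455.5, 412.0], 0.57)]
L 113.2 [328.4 265.9] [449. 405.]
L -26.8 [329.  225.1] [452. 263.]
R 113.2 [257.1 240.2] [200. 316.]
R -26.8 [251.5 198.7] [180. 171.]
t 17.15 cur [0.5466 0.0115 0.1641] d_mm [-1.   2.6  1.1] rot [ 0.01 -0.04 -0.11] yaw 8.59 F [-0.4  0.1 -3.6] op 0.13
```

Run:
```python
from h import *
im=cv2.imread('pics/s10.png');cv2.imwrite('pics/s10d.png',cv2.resize(im[195:275,245:345],None,fx=7,fy=7,interpolation=cv2.INTER_LANCZOS4))
```

```text
(no output)
```

View pics/s10d.png

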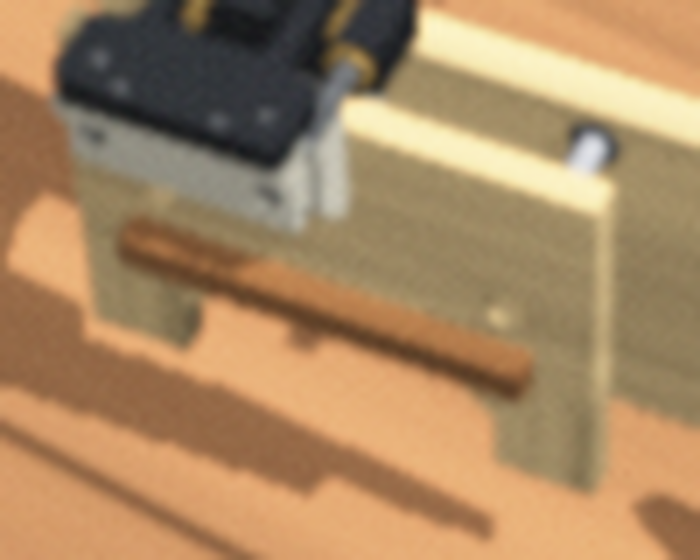

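Run:
```python
from h import *
print(proj('scene',[.5055,.0622,.13]),proj('scene',[.5055+.018,.0622-.1187,.13]))
print(proj('scene',[.472,.057,.13]),proj('scene',[.49,-.0615,.13]))
im=cv2.imread('pics/scene6.png');cv2.imwrite('pics/s6d.png',cv2.resize(im[180:260,250:370],None,fx=6,fy=6,interpolation=cv2.INTER_LANCZOS4))
```

```text
[322.15938231 225.78490522] [273.12049258 209.0313985 ]
[328.37327164 215.12453088] [279.9813901  198.90069081]
```

View pics/s6d.png

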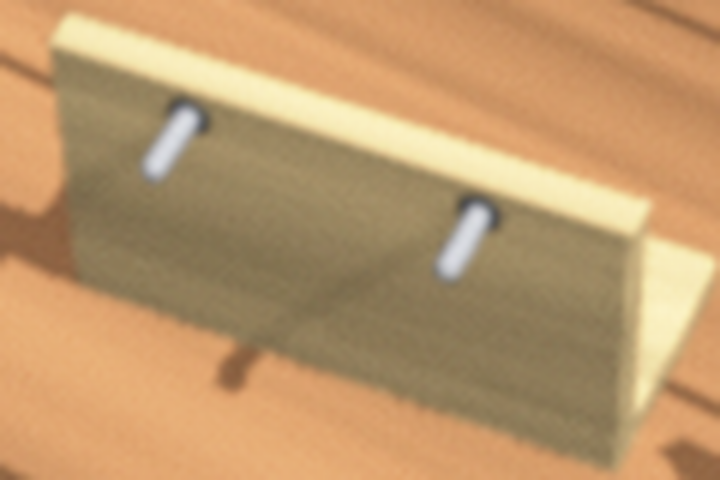

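Run:
```python
from h import *
u=np.array([-.15,.9887,0]);n=np.array([.9887,.15,0])
for nm,uv,z in(('pegL tip',(324.2,225.3),.13),('pegR tip',(274.8,208.9),.13),('pegL base',(480/6+250,212/6+180),.13),('pegR base',(188/6+250,113/6+180),.13),('holeL',(316.4,240),.131),('holeR',(267.6,222.9),.131),('botL',(328.1,265),.051),('botR',(257.1,241.4),.051),('topL',(330.4,225.3),.191),('board topL',(638/6+250,235/6+180),.145),('board topR',(53/6+250,48/6+180),.145)):
    X=ray('scene',uv,z);print(nm,X.round(4),'lat',round(1e3*(X@u),1),'n',round(1e3*(X@n),1))
```

```text
pegL tip [0.5019 0.0652 0.13  ] lat -10.8 n 506.0
pegR tip [ 0.5211 -0.0536  0.13  ] lat -131.1 n 507.2
pegL base [0.4706 0.0604 0.13  ] lat -10.9 n 474.3
pegR base [ 0.4882 -0.059   0.13  ] lat -131.6 n 473.8
holeL [0.5464 0.0739 0.131 ] lat -8.9 n 551.3
holeR [ 0.5639 -0.0422  0.131 ] lat -126.3 n 551.2
botL [0.5385 0.0992 0.051 ] lat 17.3 n 547.3
botR [ 0.57   -0.0748  0.051 ] lat -159.4 n 552.4
topL [0.5389 0.1037 0.191 ] lat 21.7 n 548.4
board topL [0.4603 0.1212 0.145 ] lat 50.8 n 473.3
board topR [ 0.4994 -0.1126  0.145 ] lat -186.2 n 476.9
```

```bash
python3 -m pendant '[{"rot":[0,0,0],"delta_pos":[0,3,1],"gripper":-1},{"rot":[0,0,0],"delta_pos":[-5,3,1],"gripper":-1},{"rot":[0,0,0],"delta_pos":[-12,3,1],"gripper":-1},{"rot":[0,0,0],"delta_pos":[-18,3,1],"gripper":-1},{"rot":[0,0,0],"delta_pos":[-22,3,1],"gripper":-1},{"rot":[0,0,0],"delta_pos":[-22,3,1],"gripper":-1},{"rot":[0,0,0],"delta_pos":[-22,3,1],"gripper":-1},{"rot":[0,0,0],"delta_pos":[-22,3,1],"gripper":-1}]'; python3 -c "
from h import *
goal([.546,.0088,.163],8.63)
o=get_obs();print(np.array(o['ee_pos']).tolist(),np.array(o['eef_rot']).tolist())
im=snapshot('wrist');cv2.imwrite('pics/w11.png',im);cv2.imwrite('pics/w11c.png',cv2.resize(im[50:340,150:400],None,fx=2,fy=2,interpolation=2));im=snapshot('scene');cv2.imwrite('pics/s11.png',im)
cv2.imwrite('pics/s11c.png',cv2.resize(im[180:270,240:350],None,fx=6,fy=6,interpolation=cv2.INTER_LANCZOS4))"
```

```text
clock: 17.95
ee_pos: [0.5253, 0.0053, 0.1627]
eef_rot: [[0.989, 0.15, 0.0], [0.15, -0.989, -0.0], [0.0, 0.0, -1.0]]
force: [-1.2, 0.1, -3.1]
opening: 0.127
t 17.95 cur [0.5253 0.0053 0.1627] d_mm [21.  -0.4 -0.3] rot [ 0.   -0.01 -0.03] yaw 8.6 F [-1.2  0.1 -3.1] op 0.127
[0.5253077965323694, 0.00529567630216475, 0.16270526365210974] [[0.9887616200734639, 0.14950061749286864, 0.00015504499433479515], [0.14950061946174265, -0.9887616319312231, -1.1222853315885287e-06], [0.00015313475927119437, 2.428899536014504e-05, -0.999999987979895]]
```

View pics/s11c.png

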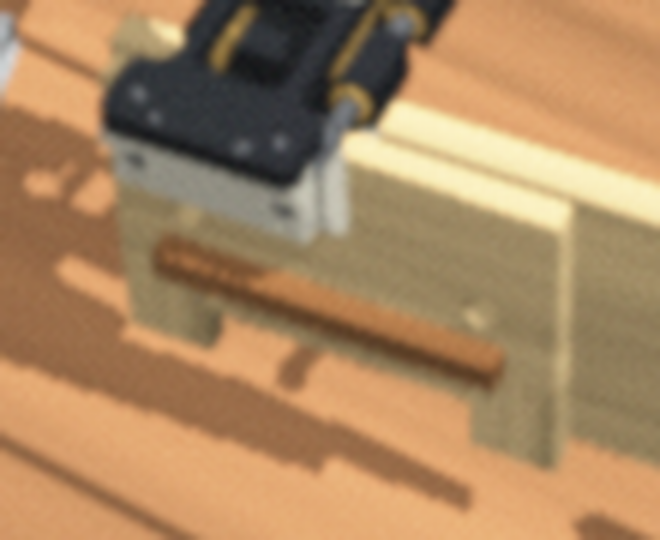

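View pics/w11c.png

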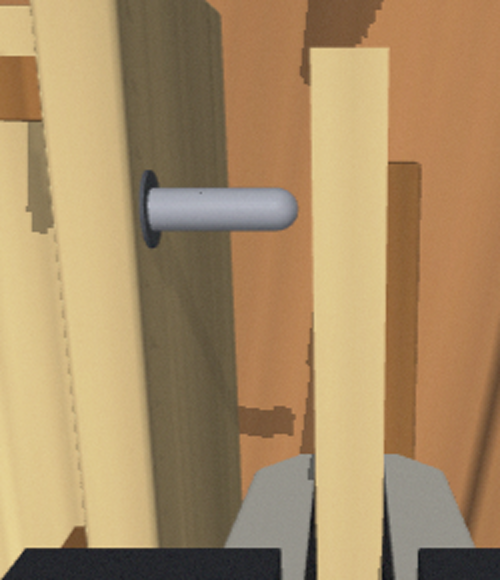

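Run:
```python
from h import *
y=np.radians(-23.45);n=np.array([np.cos(y),np.sin(y),0]);u=np.array([-np.sin(y),np.cos(y),0])
m=np.array([.4667,.3262,.092])
for s in(-1,1):print(proj('scene',m+u*.06*s+n*.006))
m[2]=.012
print('bot',[proj('scene',m+u*.09*s+n*.006).round(1) for s in(-1,1)])
m[2]=.152
print('top',[proj('scene',m+u*.09*s+n*.006).round(1) for s in(-1,1)])
im=cv2.imread('pics/scene0.png')[220:350,400:490];cv2.imwrite('pics/c3.png',cv2.resize(im,None,fx=4.6,fy=4.6,interpolation=cv2.INTER_LANCZOS4))
```

```text
[416.78103714 259.63186498]
[454.18074563 298.37405044]
bot [array([404., 272.]), array([457.1, 328.9])]
top [array([411.2, 233. ]), array([469.9, 292.1])]
```

View pics/c3.png

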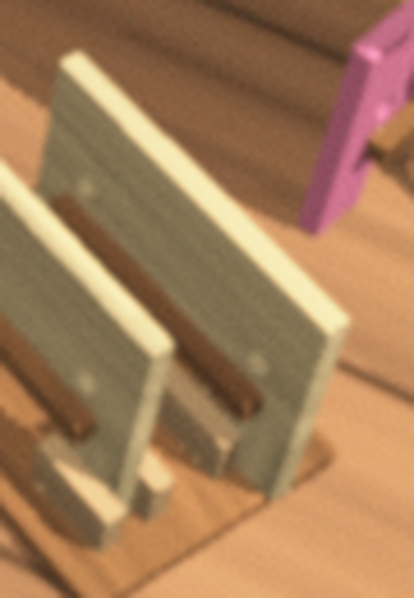

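```bash
python3 -m pendant '[{"rot":[0,0,0],"delta_pos":[-2,0,0],"gripper":-1},{"rot":[0,0,0],"delta_pos":[-4,0,0],"gripper":-1},{"rot":[0,0,0],"delta_pos":[-6,0,0],"gripper":-1},{"rot":[0,0,0],"delta_pos":[-8,0,0],"gripper":-1},{"rot":[0,0,0],"delta_pos":[-9,0,0],"gripper":-1},{"rot":[0,0,0],"delta_pos":[-10,0,0],"gripper":-1},{"rot":[0,0,0],"delta_pos":[-10,0,0],"gripper":-1},{"rot":[0,0,0],"delta_pos":[-10,0,0],"gripper":-1}]'; python3 -c "
from h import *
goal([.546,.0088,.163],8.63);print(get_obs()['moment'])"
```

```text
clock: 18.85
ee_pos: [0.5153, 0.0038, 0.1627]
eef_rot: [[0.989, 0.149, 0.0], [0.149, -0.989, -0.0], [0.0, 0.0, -1.0]]
force: [0.1, -0.7, -2.3]
opening: 0.126
t 18.85 cur [0.5153 0.0038 0.1627] d_mm [31.1 -0.4 -0.3] rot [ 0.   -0.   -0.04] yaw 8.59 F [ 0.1 -0.7 -2.3] op 0.126
[-0.06437873  0.09556399 -0.01934338]
```

```bash
python3 -m pendant '[{"rot":[0,0,0],"delta_pos":[-2,0,0],"gripper":-1},{"rot":[0,0,0],"delta_pos":[-4,0,0],"gripper":-1},{"rot":[0,0,0],"delta_pos":[-6,0,0],"gripper":-1},{"rot":[0,0,0],"delta_pos":[-8,0,0],"gripper":-1},{"rot":[0,0,0],"delta_pos":[-9,0,0],"gripper":-1},{"rot":[0,0,0],"delta_pos":[-10,0,0],"gripper":-1},{"rot":[0,0,0],"delta_pos":[-10,0,0],"gripper":-1},{"rot":[0,0,0],"delta_pos":[-10,0,0],"gripper":-1}]'; python3 -c "
from h import *
goal([.546,.0088,.163],8.63);print(get_obs()['moment'])
im=snapshot('wrist');cv2.imwrite('pics/w12.png',im);cv2.imwrite('pics/w12c.png',cv2.resize(im[50:340,150:400],None,fx=2,fy=2,interpolation=2));im=snapshot('scene');cv2.imwrite('pics/s12.png',im)
cv2.imwrite('pics/s12c.png',cv2.resize(im[180:270,240:350],None,fx=6,fy=6,interpolation=cv2.INTER_LANCZOS4))"
```

```text
clock: 19.65
ee_pos: [0.5054, 0.0023, 0.1627]
eef_rot: [[0.989, 0.149, 0.0], [0.149, -0.989, -0.0], [0.0, 0.0, -1.0]]
force: [-0.4, -0.1, -2.4]
opening: 0.124
t 19.65 cur [0.5054 0.0023 0.1627] d_mm [41.1 -0.4 -0.3] rot [ 0.   -0.01 -0.03] yaw 8.6 F [-0.4 -0.1 -2.4] op 0.124
[-0.05903686  0.02309526  0.01397525]
```

View pics/s12c.png

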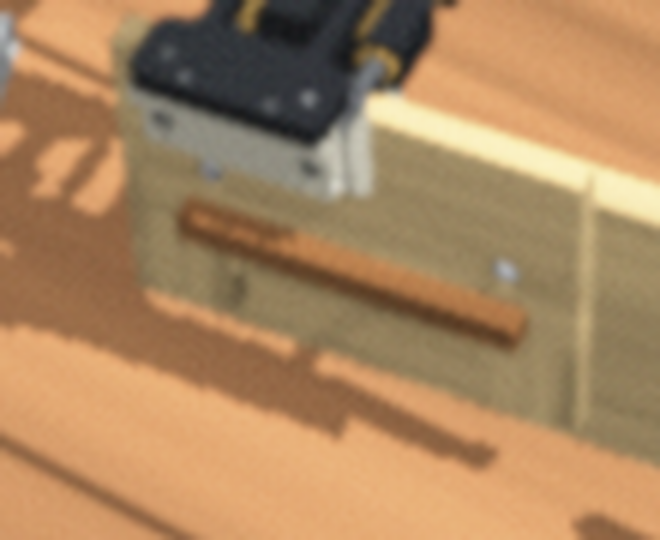

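View pics/w12c.png

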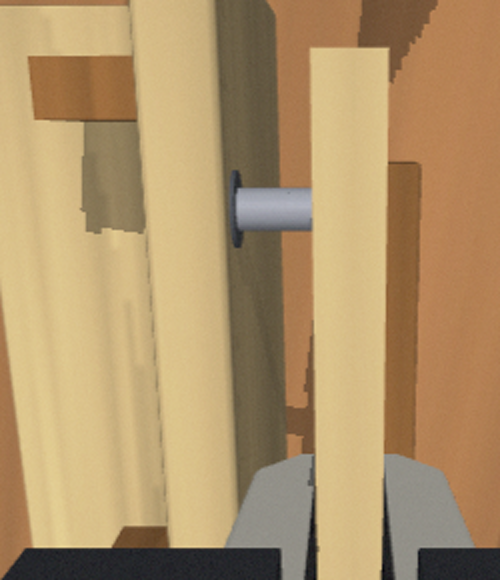

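```bash
python3 -m pendant '[{"rot":[0,0,0],"delta_pos":[-4,0,0],"gripper":-1},{"rot":[0,0,0],"delta_pos":[-8,0,0],"gripper":-1},{"rot":[0,0,0],"delta_pos":[-12,0,0],"gripper":-1},{"rot":[0,0,0],"delta_pos":[-15,0,0],"gripper":-1},{"rot":[0,0,0],"delta_pos":[-17,0,0],"gripper":-1},{"rot":[0,0,0],"delta_pos":[-18,0,0],"gripper":-1},{"rot":[0,0,0],"delta_pos":[-18,0,0],"gripper":-1},{"rot":[0,0,0],"delta_pos":[-18,0,0],"gripper":-1}]'; python3 -m pendant '[{"rot":[0,0,0],"delta_pos":[-0.5,0,0],"gripper":-1},{"rot":[0,0,0],"delta_pos":[-1,0,0],"gripper":-1},{"rot":[0,0,0],"delta_pos":[-1.5,0,0],"gripper":-1},{"rot":[0,0,0],"delta_pos":[-2,0,0],"gripper":-1},{"rot":[0,0,0],"delta_pos":[-2,0,0],"gripper":-1},{"rot":[0,0,0],"delta_pos":[-2,0,0],"gripper":-1},{"rot":[0,0,0],"delta_pos":[-2,0,0],"gripper":-1},{"rot":[0,0,0],"delta_pos":[-2,0,0],"gripper":-1}]';python3 -c "
from h import *
goal([.4857,0,.163],8.63);print(get_obs()['moment'])"
```

```text
clock: 20.55
ee_pos: [0.4876, -0.0004, 0.1627]
eef_rot: [[0.989, 0.149, 0.0], [0.149, -0.989, -0.0], [0.0, 0.0, -1.0]]
force: [0.4, 0.0, -3.5]
opening: 0.13
clock: 21.35
ee_pos: [0.4856, -0.0007, 0.1627]
eef_rot: [[0.989, 0.149, -0.0], [0.149, -0.989, 0.0], [-0.0, -0.0, -1.0]]
force: [0.3, -0.6, -2.3]
opening: 0.128
t 21.35 cur [ 0.4856 -0.0007  0.1627] d_mm [ 0.2 -0.7 -0.3] rot [-0.    0.   -0.04] yaw 8.59 F [ 0.3 -0.6 -2.3] op 0.128
[-0.05807732  0.01522962  0.01841005]
```

No contact yet; press further slowly.

```bash
python3 -m pendant '[{"rot":[0,0,0],"delta_pos":[-0.3,0,0],"gripper":-1},{"rot":[0,0,0],"delta_pos":[-0.6,0,0],"gripper":-1},{"rot":[0,0,0],"delta_pos":[-0.9,0,0],"gripper":-1},{"rot":[0,0,0],"delta_pos":[-1.2,0,0],"gripper":-1},{"rot":[0,0,0],"delta_pos":[-1.5,0,0],"gripper":-1},{"rot":[0,0,0],"delta_pos":[-1.5,0,0],"gripper":-1},{"rot":[0,0,0],"delta_pos":[-1.5,0,0],"gripper":-1},{"rot":[0,0,0],"delta_pos":[-1.5,0,0],"gripper":-1}]'; python3 -c "
from h import *
goal([.4857,0,.163],8.63);print(get_obs()['moment'])
im=snapshot('wrist');cv2.imwrite('pics/w13c.png',cv2.resize(im[0:340,150:400],None,fx=2,fy=1.75,interpolation=2))"
```

```text
clock: 22.15
ee_pos: [0.4848, -0.0009, 0.1627]
eef_rot: [[0.989, 0.15, 0.002], [0.15, -0.989, 0.0], [0.002, 0.0, -1.0]]
force: [8.3, 2.0, -7.1]
opening: 0.122
t 22.15 cur [ 0.4848 -0.0009  0.1627] d_mm [ 1.  -0.7 -0.3] rot [ 0.   -0.11 -0.03] yaw 8.6 F [ 8.3  2.  -7.1] op 0.122
[ 0.166981   -1.60322189  0.06351547]
```

View pics/w13c.png

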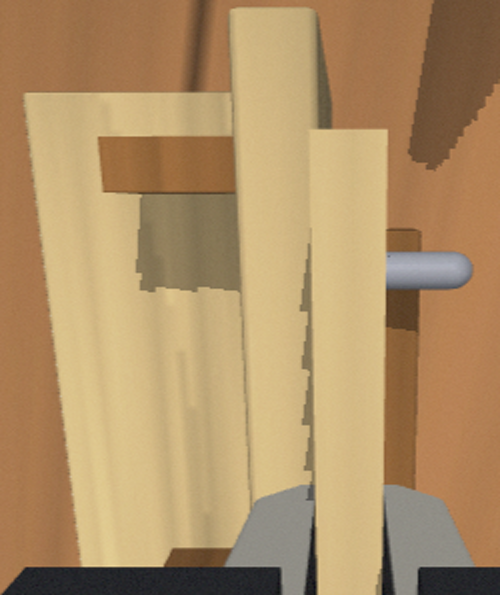

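```bash
python3 -m pendant '[{"rot":[0,0,0],"delta_pos":[0,0,0.7],"gripper":-1},{"rot":[0,0,0],"delta_pos":[0,0,1.4],"gripper":-1},{"rot":[0,0,0],"delta_pos":[0,0,2],"gripper":-1},{"rot":[0,0,0],"delta_pos":[0,0,2],"gripper":-1},{"rot":[0,0,0],"delta_pos":[0,0,2],"gripper":-1},{"rot":[0,0,0],"delta_pos":[0,0,2],"gripper":-1},{"rot":[0,0,0],"delta_pos":[0,0,2],"gripper":-1},{"rot":[0,0,0],"delta_pos":[0,0,2],"gripper":-1}]'; python3 -c "
from h import *
goal([.4857,0,.163],8.63);print(get_obs()['moment'])"
```

```text
clock: 23.0
ee_pos: [0.4848, -0.0009, 0.1612]
eef_rot: [[0.989, 0.15, 0.002], [0.15, -0.989, 0.0], [0.002, 0.0, -1.0]]
force: [5.2, 0.7, -0.9]
opening: 0.129
t 23.0 cur [ 0.4848 -0.0009  0.1612] d_mm [ 1.  -0.7 -1.8] rot [ 0.01 -0.12 -0.03] yaw 8.6 F [ 5.2  0.7 -0.9] op 0.129
[ 0.08722714 -1.07905305  0.10167028]
```

```bash
python3 -m pendant '[{"rot":[0,0,0],"delta_pos":[0,0,0.5],"gripper":-1},{"rot":[0,0,0],"delta_pos":[0,0,0.5],"gripper":-0.7},{"rot":[0,0,0],"delta_pos":[0,0,0.5],"gripper":-0.5},{"rot":[0,0,0],"delta_pos":[0,0,0.5],"gripper":-0.3},{"rot":[0,0,0],"delta_pos":[0,0,0.5],"gripper":-0.2},{"rot":[0,0,0],"delta_pos":[0,0,0.5],"gripper":-0.2},{"rot":[0,0,0],"delta_pos":[0,0,0.5],"gripper":-0.2},{"rot":[0,0,0],"delta_pos":[0,0,0.5],"gripper":-0.2}]'; python3 -c "
from h import *
goal([.4857,0,.163],8.63);print(get_obs()['moment'])
im=snapshot('wrist');cv2.imwrite('pics/w14.png',im);cv2.imwrite('pics/w14c.png',cv2.resize(im[0:340,150:400],None,fx=2,fy=1.75,interpolation=2))"
```

```text
clock: 23.8
ee_pos: [0.4841, -0.0009, 0.1602]
eef_rot: [[0.989, 0.149, -0.0], [0.149, -0.989, -0.0], [-0.0, 0.0, -1.0]]
force: [0.6, -0.6, -0.6]
opening: 0.398
t 23.8 cur [ 0.4841 -0.0009  0.1602] d_mm [ 1.7 -0.7 -2.8] rot [ 0.    0.   -0.04] yaw 8.59 F [ 0.6 -0.6 -0.6] op 0.398
[-0.0549875   0.01270588  0.00839876]
```

View pics/w14c.png

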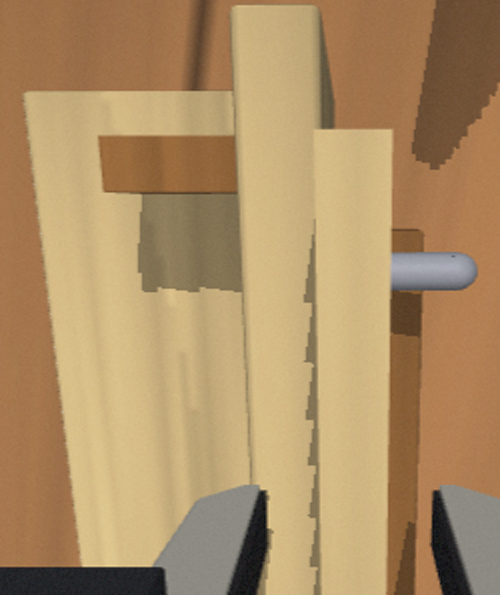

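```bash
python3 -m pendant '[{"rot":[0,0,0],"delta_pos":[1,0,-10],"gripper":-0.2},{"rot":[0,0,0],"delta_pos":[1,0,-30],"gripper":-0.2},{"rot":[0,0,0],"delta_pos":[1,0,-60],"gripper":-0.2},{"rot":[0,0,0],"delta_pos":[1,0,-95],"gripper":-0.2},{"rot":[0,0,0],"delta_pos":[1,60,-120],"gripper":-0.2},{"rot":[0,0,0],"delta_pos":[1,100,-130],"gripper":-0.2},{"rot":[0,0,0],"delta_pos":[1,120,-130],"gripper":-0.2},{"rot":[0,0,0],"delta_pos":[1,120,-130],"gripper":-0.2}]'; python3 -c "
from h import *
goal([.4857,0,.163],8.63)
o=get_obs();print(np.array(o['ee_pos']).tolist(),np.array(o['eef_rot']).tolist())
im=snapshot('wrist');cv2.imwrite('pics/w15.png',im)
im=snapshot('scene');cv2.imwrite('pics/s15.png',im);t=snapshot('top');cv2.imwrite('pics/t15.png',t)
cv2.imwrite('pics/s15c.png',cv2.resize(im[140:280,180:380],None,fx=4,fy=4,interpolation=cv2.INTER_LANCZOS4))"
```

```text
clock: 24.65
ee_pos: [0.5033, -0.1221, 0.2911]
eef_rot: [[0.989, 0.146, 0.001], [0.146, -0.989, -0.001], [0.0, 0.001, -1.0]]
force: [-0.3, -0.1, 0.1]
opening: 0.396
t 24.65 cur [ 0.5033 -0.1221  0.2911] d_mm [   0.4 -123.5  128. ] rot [ 0.04 -0.02 -0.21] yaw 8.42 F [-0.3 -0.1  0.1] op 0.396
[0.5033471421560444, -0.12211997967146113, 0.29112791406949334] [[0.9892149124744727, 0.14647038423252498, 0.0005324292420376429], [0.1464707244649194, -0.9892147793279291, -0.0006687554995150823], [0.00042873400019838, 0.0007395282097271976, -0.9999996346425253]]
```

View pics/s15c.png

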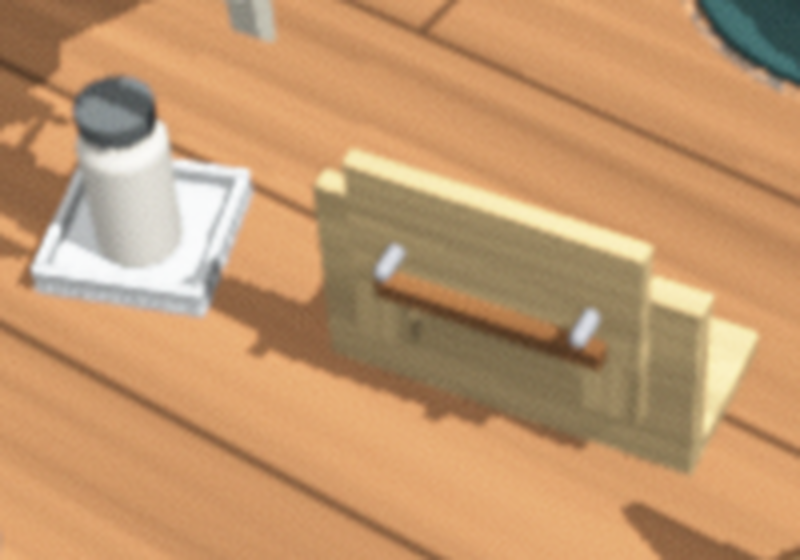

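View pics/w15.png

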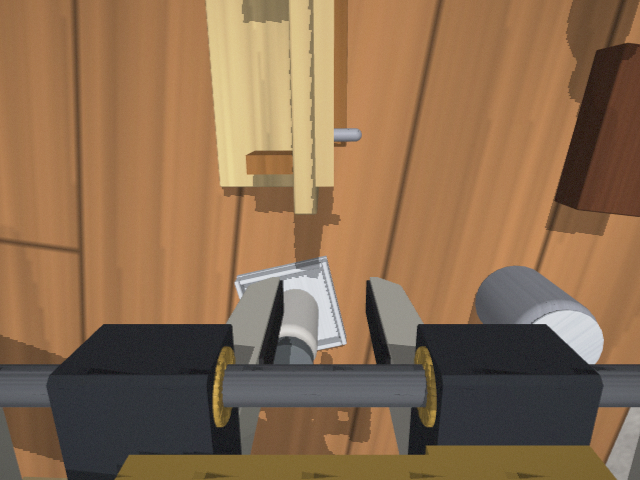

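Run:
```python
from h import *
im=cv2.imread('pics/w15.png');cv2.imwrite('pics/w15c.png',cv2.resize(im[0:230,200:380],None,fx=4,fy=2.6,interpolation=cv2.INTER_LANCZOS4))
for r in(20,80,120,165,180,200):
    row=im[r,280:370].astype(int);print(r,[(280+i,int(v)) for i,v in enumerate(np.diff(row[:,0])) if abs(v)>12])
```

```text
20 [(281, 25), (283, -17), (284, -13), (288, 15), (289, 23), (309, -35), (312, 19), (313, 30), (333, -52), (334, -15), (347, 20)]
80 [(289, -29), (290, 31), (311, -37), (313, 25), (314, 24), (333, -61), (346, 15), (347, 13)]
120 [(292, 13), (309, -32), (313, 13), (314, 36), (333, -60), (346, 26)]
165 [(291, 16), (292, 28), (293, 23), (312, -34), (314, 21), (315, 22), (333, -43)]
180 [(293, 32), (312, -29), (314, 15), (315, 31), (333, -41)]
200 [(292, 16), (293, 31), (294, 20), (312, -27), (333, 19)]
```

View pics/w15c.png

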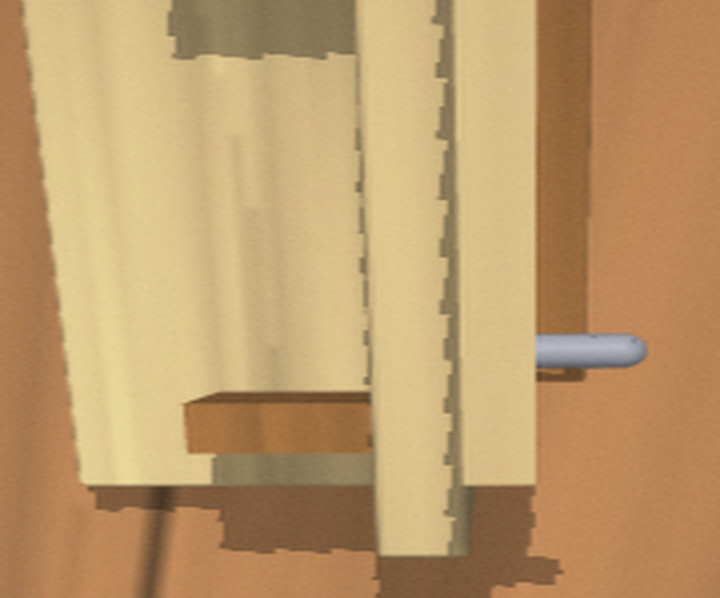

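Run:
```python
from h import *
o=np.array([0.503347,-0.12212,0.291128]);R=np.array([[0.989215,0.14647,0.00053],[0.14647,-0.989215,-.00067],[0.00043,0.00074,-1]])
T=lambda uv,z:(R.T@(wray(uv,z,o,R)-o)*1e3).round(1)
print('plate back/front r165',T((315,165),.188),T((333.7,165),.188),'r20',T((313.3,20),.188),T((333.8,20),.188))
print('board back/front',T((294,205),.145),T((317,205),.145))
print('plate end',T((325,185.5),.188),'board end',T((305,213),.145),'peg',T((362,135),.13),T((345,135),.13))
# jar & tray from top/scene
snapshot('scene');snapshot('top')
a=tip_of('small_template_mid','top')[:2];print([(q['xy'],q['score']) for q in a])
for t in('jar_mid','tray','hole_left','hole_right','peg_left','peg_right','spirit_mid','tin_mid','offcut_mid'):
    print(t,[[(np.round(q['xy'],1).tolist(),round(float(q['score']),2)) for q in tip_of(t,n)[:2]] for n in('scene','top')])
```

```text
plate back/front r165 [ -5.2 -45.7 103.1] [  6.9 -45.7 103.1] r20 [  -5.6 -130.5  103. ] [   6.5 -130.5  103. ]
board back/front [-22.7  -9.7 146.1] [ -4.8  -9.7 146.1]
plate end [  1.3 -32.3 103.1] board end [-14.2  -3.3 146.1] peg [ 30.2 -61.8 161.1] [ 17.  -61.8 161.1]
[([230.0, 230.8], 0.64)]
jar_mid [[([278.9, 204.7], 0.75), ([214.7, 182.8], 0.71)], []]
tray [[([216.1, 202.4], 0.75)], []]
hole_left [[([426.8, 414.3], 0.83), ([509.7, 212.8], 0.76)], [([186.0, 375.8], 0.82), ([330.0, 247.7], 0.81)]]
hole_right [[([483.1, 243.0], 0.91), ([280.0, 199.2], 0.68)], [([390.3, 239.3], 0.9), ([196.9, 325.2], 0.87)]]
peg_left [[([327.7, 217.4], 0.67), ([301.9, 345.0], 0.16)], [([333.8, 250.3], 0.65)]]
peg_right [[([281.6, 202.6], 0.91)], [([387.5, 238.6], 0.78), ([228.9, 242.7], 0.53)]]
spirit_mid [[([299.5, 343.0], 0.69)], [([363.1, 115.9], 0.64), ([281.1, 128.3], 0.62)]]
tin_mid [[([156.7, 264.9], 0.87), ([278.7, 203.8], 0.74)], [([448.3, 134.1], 0.62)]]
offcut_mid [[([216.8, 335.2], 0.56)], [([359.3, 115.7], 0.88), ([355.3, 245.3], 0.18)]]
```

View pics/t15.png

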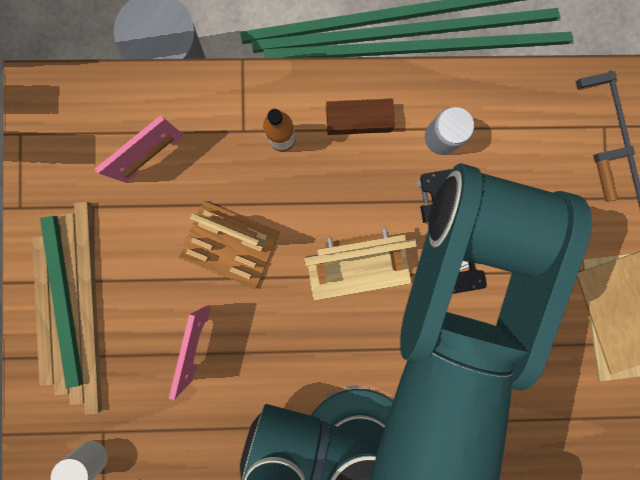

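```bash
python3 -c "
from cell import *
o=get_obs();print(o['clock'],o['force'],o['opening']);print(close_job())"
```

```text
25.85 [-0.45783644 -0.28982043 -0.04615297] 0.39986010974570996
the job is handed in; nothing more can be done
None
```

I moved the glue jar from in front of the pegs into the metal tray. I then took the wide template from the rack's rear slot and hung it on both pegs, cleat outwards, pushed back against the board. I let go of both, backed the arm off and handed the job in at 25.9 s; `close_job()` reports no verdict.

**Jar:** It stands upright on the tray floor. Its cap centre measured about 2 mm from the tray's centre.

**Template:**
- Both pegs show through the holes, and the cleat faces outwards.
- The gap between plate and board measured about 0 mm, within roughly 1 mm of measuring error.
- While I pressed it back, the contact force at the wrist was about 8 N.
- After release, the template stayed in place.

**Everything else:** The small template, bottle, tin and offcut look unmoved in the last pictures. I judged this by eye and from the networks' pixel positions, not by measuring distances.

**Disagreements:**
- Before insertion, the scene camera put the holes about 2–4 mm lower and 1–2 mm to one side of where the wrist camera and arm position did. I trusted the wrist and arm, and the holes went over the pegs with no measurable side force.
- In the final pictures, the networks' best match for the jar in the scene view and for the left hole in both views was on other objects. The jar and tray were not found in the top view because the arm hid them, so my final jar position comes from the earlier wrist picture.

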